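# Pack the check weights and snap the case shut

## Robot

A 6-joint arm with a two-finger parallel gripper is mounted at the origin on the work surface. World frame = base frame: x ahead of the robot, y to its left, z up, the work surface at z = 0. Lengths are in mm, angles in degrees, forces in N, time in s.
With the tool pointing down it reaches from about 350 to 850 mm from the base axis. Payload 8.1 kg.
Tool frame: the origin (TCP) lies on the mounting face of the last link; the fingertips stand 173 mm ahead of it and the grasp point (between the pads) lies 155 mm ahead of it; z points along the fingers, y is the direction in which the jaws open and shut (so a half turn about z gives the same grasp; the last joint's range is limited). The gripper opens to 85 mm and grips with 20 to 120 N. Pads are 22 mm wide; open, the fingers measure 114 mm over their backs; the gripper's body (76 mm by 85 mm) begins 54 mm behind the grasp point. The pads swing forward as they close: fully open they stand 13 mm farther back than shut.
Start: joints at [66.727, 7.471, 85.268, -0, 87.261, -4.893], TCP at [189.174, 569.403, 404.692] pointing down, gripper open.
Joint ranges: [-169.43, 169.43], [-51.17, 129.36], [1.28, 143.12], [-76.62, 256.62], [0, 156.53], [-152.29, 152.29]. Speed limits (degrees/s): [136.94, 136.94, 159.86, 180, 180, 180].

## Interface

Orientations are given as [roll, pitch, yaw] about the fixed x, y, z axes, in that order (R = Rz(yaw) Ry(pitch) Rx(roll)).
In Python, from bench import * gives the robot as it stands.
- The arm moves only by the shell command python3 -m jog 'ROWS' [FORCE]. ROWS is JSON, a list of rows, each an object of numbers: "tx", "ty", "tz": the shift along the tool's x, y, z as a fraction of full scale; "ax", "ay", "az": the turn, a rotation vector about the tool's x, y, z as a fraction of full scale; "hand": the opening, from 0 (shut) to 1 (fully open). A call has 1 to 5 rows; each row is the pose to reach, as a shift and turn from the pose commanded when the call began, along the tool's axes at that moment; what a row does not reach only later rows make up. Full scale, the value 1, is 150 mm for a shift and 45 degrees for a turn. A row lasts 1/12 s, in which the tool goes at most 41.7 mm and 7.16 degrees, less where a joint would pass 70% of its speed; a pose out of reach is approached as far as the arm can. A call with a number of a shift or a turn outside -1 to 1 is refused whole. A call with a gripper value outside its range is refused whole. The fingers move at their own pace and stop on an object; FORCE is the grip in N (left out, the last holds). Time passes only in rows, so rows that repeat a pose let the fingers close. It gives the time, the measured TCP pose, the force and the opening at its end, in the units of the state.
- sense(): the state, without advancing time (a new reading comes with each control period).
- snapshot(name): name is "scene" or "top" or "wrist"; returns a dict with "pixels" (384x512x3 uint8, red, green, blue), "z_map" (384x512 float32, mm along the optical axis (not along the pixel's ray), 0 where there is no reading), "intrinsics" (3x3 intrinsics, pixels), "R" (3x3) and "t" (3): a world point X has camera coordinates R X + t. Camera axes: x right, y down, z forward; pixel columns grow to the right and rows downward; lengths in mm; the calibration is good to about 2 mm. The wrist camera is an equidistant fisheye: a pixel r from the principal point sees the ray r / f radians off the axis. A picture is of the moment at which its call begins.
- hand_in(): hands the job in, once; it reports no verdict.
The state is a dict: "time": time; "joint_pos": joint angles; "qd": joint speeds; "joint_efforts": joint torques, N m; "tool_pos": TCP position; "tcp_rot": TCP orientation; "ft_force": force on the tool from outside, world axes, zero at the start; "wrist_torque": the same for the moment, N m; "finger_gap": finger opening in mm.
Only numpy, scipy, OpenCV 4.12 (cv2) and the standard library are available. Lean on these libraries where they do the work, as an engineer would, in place of code of your own. Each camera call takes 0.05 s, during which the arm holds its last target.

## Task

Pack the scale's check weights for collection: slide aside the clear cover of the low display case that has the square knobbed steel weights under it, and stand every one of those weights on the floor of the open carrying case, knob up, none on top of another. Then press the carrying case's lid down until its catches snap and it is fully shut; by the end the display case's covers must both be slid fully home again. Leave the round tin and the other goods where they stand.

Things in the scene. Friction and masses are not known exactly. Their poses are not given: they have to be found in the camera images.
- showcase: low counter-top display case, fixed, 216 (x) x 400 (y) mm: an open-topped tray under two clear covers that bypass each other along y. Front and back walls 74 mm high, end walls 54 mm. Origin: centre of the underside; x points away from its front (robot) side, +y to the left.
- showcase_in (a point): centre of the display case's inner floor, 6 mm up. Inside: x -100..100, y -192..192 mm; a 6 mm wall, 52 mm high, at y = 0 parts a left (+y) and a right (-y) compartment. The weights stand on a 2 mm grey mat (8 mm above the table) in one of them, either one; a round tin stands in the other.
- cover_left (a joint): slide of the left (+y), upper clear cover, m: 0 fully home (covers the left compartment), grows as it moves to the case's -y, over the right cover, up to 0.180. Slides with about 2 N and stays where it is left; it may start up to 20 mm open. Cover 4 mm thick, its top 68 mm above the table.
- cover_right (a joint): slide of the right (-y), lower clear cover, m: 0 fully home (covers the right compartment), grows as it moves to the case's +y, under the left cover, up to 0.180. Slides with about 2 N and stays where it is left; it may start up to 20 mm open. Cover 4 mm thick, its top 60 mm above the table.
- cover_left_tab (a point): middle of the top of the left cover's black grip tab, which stands 20 mm above the cover at its outer (+y) end, 70 mm along x and 12 mm thick along y; 88 mm above the table; with the cover home it lies at x 0, y +192 mm of the display case
- cover_right_tab (a point): middle of the top of the right cover's black grip tab, which stands 24 mm above the cover at its outer (-y) end, 70 mm along x and 12 mm thick along y; 84 mm above the table; with the cover home it lies at x 0, y -192 mm of the display case
- case: grey carrying case, 212 (x) x 212 (y) mm, fixed, walls 56 mm high and 6 mm thick, floor 6 mm thick; inside 200 x 200 x 50 mm, no dividers. Lid hinged along its far (+x) edge, two sprung roller catches outside the front (-x) wall 60 mm either side of the middle. Origin: centre of the underside.
- lid (a joint): lid angle, rad: 0 shut, grows as it opens upward, at most 1.80; starts at 1.62 to 1.78 (leaning a little back). The hinge is stiff: the lid stays where it is left (about 3 to 4 N at the tab move it). From about 0.09 the roller catches resist; 12 to 18 N downward near the front edge snaps it past them (at about 0.04) to 0, where it stays.
- lid_tab (a point): front tip of the lid's black thumb tab (50 mm along y, 10 mm thick, sticks out 33 mm beyond the 212 mm long, 8 mm thick lid plate), at half its thickness; 245 mm from the hinge axis, 5 mm to the lid's outer side. The lid's outer face is its top when shut. Two hooked catch lips stand beside it, 45 to 75 mm from the middle.
- lid_hinge (a point): middle of the lid's hinge axis (along the case's y), at x +106 mm, z 58 mm of the case; the shut lid's top is 8 mm above it
- weight1: a check weight: plain steel slab 60 x 60 x 16 mm with an upright round steel knob (diameter 16 mm, 28 mm tall) at the middle of its top, 44 mm tall in all, about 0.4 kg. Origin: centre of its underside, z up through the knob, x and y along the slab's sides. Two to four of weight1..weight4 are present; the others are absent.
- weight2: a check weight: plain steel slab 60 x 60 x 16 mm with an upright round steel knob (diameter 16 mm, 28 mm tall) at the middle of its top, 44 mm tall in all, about 0.4 kg. Origin: centre of its underside, z up through the knob, x and y along the slab's sides. Two to four of weight1..weight4 are present; the others are absent.
- weight3: a check weight: plain steel slab 60 x 60 x 16 mm with an upright round steel knob (diameter 16 mm, 28 mm tall) at the middle of its top, 44 mm tall in all, about 0.4 kg. Origin: centre of its underside, z up through the knob, x and y along the slab's sides. Two to four of weight1..weight4 are present; the others are absent.
- weight4: a check weight: plain steel slab 60 x 60 x 16 mm with an upright round steel knob (diameter 16 mm, 28 mm tall) at the middle of its top, 44 mm tall in all, about 0.4 kg. Origin: centre of its underside, z up through the knob, x and y along the slab's sides. Two to four of weight1..weight4 are present; the others are absent.
- round_tin: round metal tin, diameter 66 mm, 34 mm tall, in the other compartment of the display case; to be left alone. Origin: centre of the underside.
- bowl: brown bowl, rim diameter 120 mm, 50 mm tall, on the table beyond the work; to be left alone. Origin: centre of the underside.
- canister: cardboard canister, diameter 86 mm, 119 mm tall, on the table beyond the work; to be left alone. Origin: centre of the underside.
- cups: stack of white cups, diameter up to 84 mm, 170 mm tall, on the table beyond the work; to be left alone. Origin: centre of the underside.

How it is judged (in metres and radians):
On the way, in this order (a step that is already met when the one before it is completed fails the run):
1. a clear cover of the display case is slid aside (at least 140 mm) (value of joint any of cover_left, cover_right above 0.14 m), for 0.2 s.
2. every weight stands on the floor of the carrying case, knob up, with the lid still open (x of weight1 in the frame of case between -0.078 and 0.078 m and y of weight1 in the frame of case between -0.078 and 0.078 m and z of each of weight1, weight2, weight3, weight4 in the frame of case below 0.012 m and angle between each of weight1, weight2, weight3, weight4's own z axis and vertical below 0.15 rad and x of weight2 in the frame of case between -0.078 and 0.078 m and y of weight2 in the frame of case between -0.078 and 0.078 m and x of weight3 in the frame of case between -0.078 and 0.078 m and y of weight3 in the frame of case between -0.078 and 0.078 m and x of weight4 in the frame of case between -0.078 and 0.078 m and y of weight4 in the frame of case between -0.078 and 0.078 m and value of joint lid above 0.3 rad), for 0.2 s.
3. the lid is pressed past its catches, fully shut (value of joint lid below 0.02 rad), for 0.3 s.
At the end, for the whole second after the job is handed in: Every weight stands at rest upright (within 0.15 rad) on the floor of the carrying case, its middle within 78 mm of the case's middle along x and y; the lid is snapped shut (below 0.02 rad); both display covers are home (within 12 mm) (x of weight1 in the frame of case between -0.078 and 0.078 m and y of weight1 in the frame of case between -0.078 and 0.078 m and z of each of weight1, weight2, weight3, weight4 in the frame of case below 0.012 m and angle between each of weight1, weight2, weight3, weight4's own z axis and vertical below 0.15 rad and x of weight2 in the frame of case between -0.078 and 0.078 m and y of weight2 in the frame of case between -0.078 and 0.078 m and x of weight3 in the frame of case between -0.078 and 0.078 m and y of weight3 in the frame of case between -0.078 and 0.078 m and x of weight4 in the frame of case between -0.078 and 0.078 m and y of weight4 in the frame of case between -0.078 and 0.078 m and value of joint lid below 0.02 rad and value of joint each of cover_left, cover_right below 0.012 m and linear speed of each of weight1, weight2, weight3, weight4 below 0.02 m/s); the robot touches nothing.
It fails at once if the round tin is moved more than 30 mm (distance of round_tin from where it was at the start of the episode above 0.03 m).
It fails at once if the bowl is moved more than 30 mm (distance of bowl from where it was at the start of the episode above 0.03 m).
It fails at once if the canister is moved more than 30 mm (distance of canister from where it was at the start of the episode above 0.03 m).
It fails at once if the stack of cups is moved more than 30 mm (distance of cups from where it was at the start of the episode above 0.03 m).
Of weight1, weight2, weight3, weight4 only 2 to 4 are there at a start; the rules pass over those that are not, and their reading is None.
At some moment in a run one of weight1, weight2, weight3, weight4 may be knocked a few centimetres aside while the robot is not near it.
It also fails if it takes over 210 s, if anything falls off the work surface, if the arm or the gripper's body presses on something with over 40 N, if the wrist force passes 120 N, or if a joint passes its speed limit or range.

## Working session

There is one attempt and no reset: what is moved stays moved. The work goes in short steps, Python scripts to look and compute and a shell command to move; the robot and the scene stay as the last step left them, time stands still between calls to the robot, and variables do not carry over. Pictures are saved under pics/ and viewed, and the job is handed in when it is done.

```bash
ls; mkdir -p pics
python3 - <<'E'
from bench import *
import cv2,numpy as np
print(sense())
for n in ["scene","top","wrist"]:
    s=snapshot(n)
    np.savez(f"{n}0.npz",**s)
    cv2.imwrite(f"pics/{n}0.png",s["pixels"][:,:,::-1])
    print(n,s["intrinsics"],s["R"],s["t"])
E
```

```text
pics
{'time': 0.0, 'joint_pos': array([ 6.67268160e+01,  7.51355716e+00,  8.53291666e+01, -2.71671502e-04,
        8.72618204e+01, -4.89338924e+00]), 'qd': array([ 0.0383923 , -0.01653283, -0.03298239,  0.07526281, -0.0176373 ,
        0.00452004]), 'joint_efforts': array([ 6.95152157e-04, -5.69392741e+01, -5.00551128e+01, -1.33767917e-04,
        1.46391938e-02, -1.87693496e-05]), 'tool_pos': array([189.07951227, 569.1839846 , 403.66139363]), 'tcp_rot': array([-1.79895814e+02, -8.64747008e-03,  1.61620211e+02]), 'ft_force': array([ 0.60086744,  0.20876713, -0.1365644 ]), 'wrist_torque': array([-0.02699944, -0.02271521,  0.03111957]), 'finger_gap': 85.27476461457556}
scene [[375.65438988   0.         254.17172501]
 [  0.         375.65438988 191.14049081]
 [  0.           0.           1.        ]] [[ 0.82826375  0.56028487 -0.00774785]
 [ 0.47525679 -0.709758   -0.51997555]
 [-0.29683353  0.42699468 -0.85414601]] [-444.05344926 -245.27379557 1326.45307443]
top [[471.24582102   0.         258.09780719]
 [  0.         471.24582102 187.86680512]
 [  0.           0.           1.        ]] [[ 0.02844194 -0.99958436 -0.00470808]
 [-0.99660651 -0.02799262 -0.07740717]
 [ 0.0772432   0.00689372 -0.99698845]] [ -30.23799881  563.41965484 1297.81941273]
wrist [[297.31863964   0.         254.33732565]
 [  0.         297.31863964 188.74023895]
 [  0.           0.           1.        ]] [[ 0.31606267  0.94873567 -0.00224115]
 [ 0.90550552 -0.30095429  0.29914256]
 [ 0.28313273 -0.09657717 -0.9542058 ]] [-598.44251763  -38.92100093  380.6378034 ]
```

View pics/scene0.png

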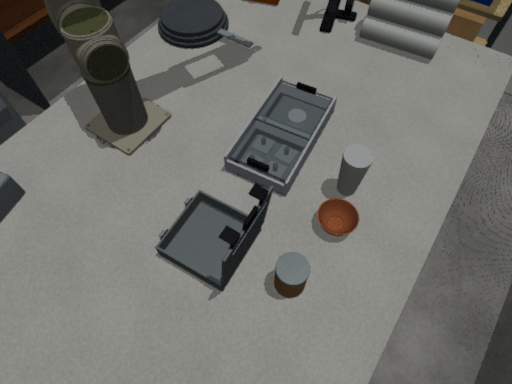

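View pics/top0.png

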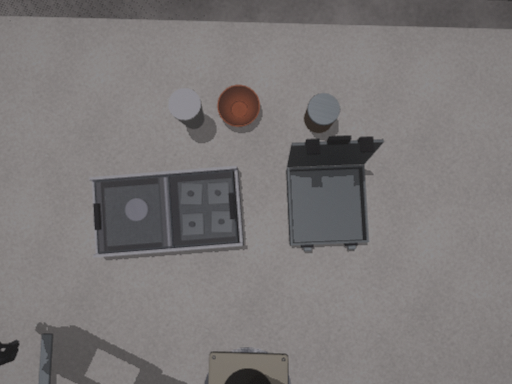

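View pics/wrist0.png

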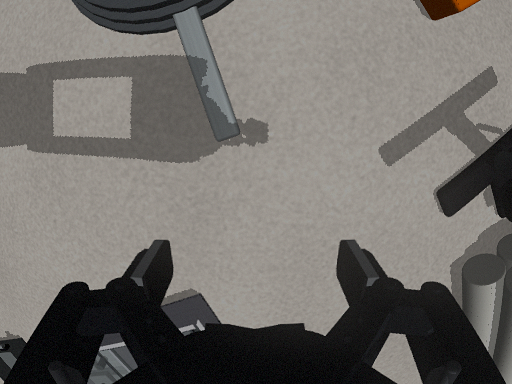

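```bash
cat > h.py <<'E'
import numpy as np,cv2
from bench import *
def load(n): return dict(np.load(n))
def ray(s,u,v):
    K=s["intrinsics"];R=s["R"];t=s["t"]
    d=np.array([(u-K[0,2])/K[0,0],(v-K[1,2])/K[1,1],1.])
    return -R.T@t, R.T@d
def onz(s,u,v,z):
    c,d=ray(s,u,v); return (c+d*(z-c[2])/d[2])
def pts(s):
    K=s["intrinsics"];H,W=s["z_map"].shape
    u,v=np.meshgrid(np.arange(W),np.arange(H)); z=s["z_map"]
    P=np.stack([(u-K[0,2])/K[0,0]*z,(v-K[1,2])/K[1,1]*z,z],-1)
    return (P-s["t"])@s["R"]
def proj(s,X):
    c=s["R"]@np.array(X,float)+s["t"];p=s["intrinsics"]@(c/c[2]);return p[:2]
E
python3 - <<'E'
from h import *
s=load("top0.npz");P=pts(s)
im=s["pixels"][:,:,::-1]
c=im[155:265,85:250];cv2.imwrite("pics/topcrop.png",cv2.resize(c,None,fx=4.8,fy=4.8,interpolation=cv2.INTER_CUBIC))
c=im[125:260,275:390];cv2.imwrite("pics/topcase.png",cv2.resize(c,None,fx=4.4,fy=4.4,interpolation=cv2.INTER_CUBIC))
for (u,v) in [(136,175),(170,210),(115,250),(240,210),(233,206),(97,217),(136,210),(190,195),(192,224),(185,240),(327,166),(290,205),(365,205),(327,240),(307,247),(340,140),(325,205)]:
    print(u,v,P[v,u].round(1))
E
```

```text
136 175 [586.1 317.2  68.2]
170 210 [494.  220.5  70.2]
115 250 [382.9 363.6  68.4]
240 210 [499.8  33.   53.9]
233 206 [509.   50.7  82.3]
97 217 [469.5 408.9  90.9]
136 210 [491.5 313.1  66.4]
190 195 [536.6 170.3  57.4]
192 224 [458.1 161.1  61.4]
185 240 [414.4 179.3  55.4]
327 166 [ 626.7 -201.3   55.7]
290 205 [ 517.  -102.5   57.9]
365 205 [ 522.9 -306.    56.7]
327 240 [ 424.1 -211.2    9.6]
307 247 [ 404.9 -151.4   52.8]
340 140 [ 655.3 -196.1  294.9]
325 205 [ 521.9 -203.9    9.7]
```

View pics/topcrop.png

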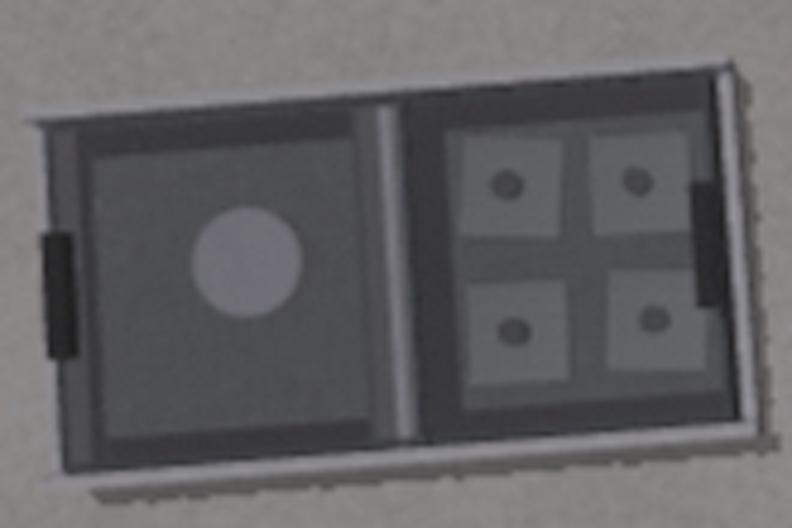

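View pics/topcase.png

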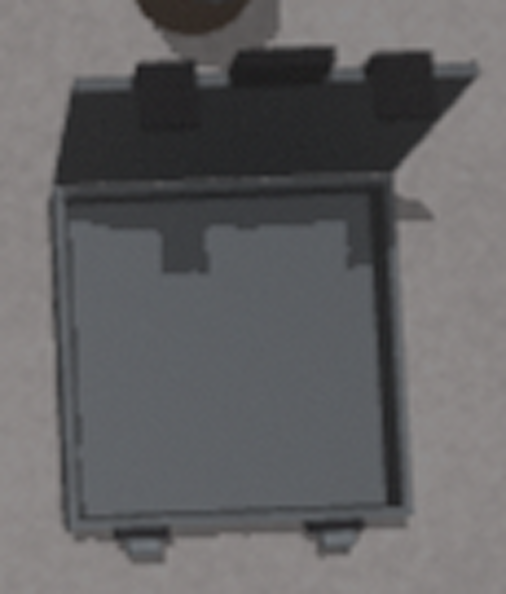

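Run:
```python
from h import *
s=load("top0.npz")
f=lambda x,y:((x+.5)/4.8-.5+85,(y+.5)/4.8-.5+155)
g=lambda x,y:((x+.5)/4.4-.5+275,(y+.5)/4.4-.5+125)
C=[onz(s,*f(*p),74) for p in [(28,120),(735,62),(758,432),(62,480)]]
print(np.round(C,1)); c=np.mean(C,0); print("c",c)
C=np.array(C)
d=(C[0]-C[1]+C[3]-C[2]); print("yaw of y",np.degrees(np.arctan2(d[1],d[0]))-90, np.linalg.norm(C[0]-C[1]),np.linalg.norm(C[1]-C[2]),np.linalg.norm(C[3]-C[2]))
print("Rtab",onz(s,*f(707,244),84),"Ltab",onz(s,*f(60,296),88))
for p in [(507,184),(637,181),(514,331),(655,318)]: print("knob",onz(s,*f(*p),52))
print("tin",onz(s,*f(246,262),42))
D=np.array([onz(s,*g(*p),56) for p in [(52,190),(390,180),(408,515),(68,530)]])
print(D.round(1),D.mean(0))
d=(D[0]-D[1]+D[3]-D[2]); print(np.degrees(np.arctan2(d[1],d[0]))-90)
d=(D[0]-D[3]+D[1]-D[2]); print(np.degrees(np.arctan2(d[1],d[0])))
P=pts(s); print(P[140,340],P[141,340],P[139,340],P[139,338])
```

```text
[[569.6 438.   74. ]
 [613.5  41.8  74. ]
 [407.3  22.5  74. ]
 [369.7 407.9  74. ]]
c [490.04007068 227.56473455  74.        ]
yaw of y 5.945002671001276 398.5902633223577 207.14864767233894 387.19224112949576
Rtab [510.39724264  53.62236751  84.        ] Ltab [471.43579929 409.73830744  88.        ]
knob [542.58765065 170.67082888  52.        ]
knob [546.38442245  96.64448135  52.        ]
knob [459.22723627 163.39320196  52.        ]
knob [468.8483266   83.69995792  52.        ]
tin [494.2371749  320.02877455  42.        ]
[[ 618.6  -90.5   56. ]
 [ 630.7 -300.2   56. ]
 [ 424.  -313.6   56. ]
 [ 408.9 -105.3   56. ]] [ 520.57708861 -202.38276246   56.        ]
3.726079632656493
3.869015806994373
[ 655.27683552 -196.09911699  294.86749326] [ 655.09615905 -198.01339629  283.51856518] [ 656.75627717 -195.37591616  299.02931847] [ 655.97794473 -190.36413777  302.52917994]
```

```bash
cat >> h.py <<'E'
from scipy.spatial.transform import Rotation as Ro
SC=np.array([490.,227.5]);SY=6.2
CC=np.array([520.6,-202.4]);CY=3.8
def loc(c,yaw,x,y):
    a=np.radians(yaw);return c+np.array([np.cos(a)*x-np.sin(a)*y,np.sin(a)*x+np.cos(a)*y])
def unloc(c,yaw,p):
    a=np.radians(yaw);d=np.array(p[:2])-c;return np.array([np.cos(a)*d[0]+np.sin(a)*d[1],-np.sin(a)*d[0]+np.cos(a)*d[1]])
def plan(x,y,ztip,yaw,pitch=0):
    st=sense();p=st["tool_pos"];R=Ro.from_euler("xyz",st["tcp_rot"],degrees=True)
    d=R.inv().apply(np.array([x,y,ztip+173])-p)
    T=Ro.from_euler("xyz",[180,pitch,yaw],degrees=True)
    w=np.degrees((R.inv()*T).as_rotvec())
    print("t=%.1f F"%st["time"],st["ft_force"].round(1),"tip",np.round([*p[:2],p[2]-173],1),"rot",st["tcp_rot"].round(1),"gap %.1f"%st["finger_gap"])
    print("  to tip",np.round([x,y,ztip],1),"shift",(d/150).round(3),"turn",(w/45).round(3),"mm",round(np.linalg.norm(d)),"rows",int(np.ceil(max(np.linalg.norm(d)/41.7,np.linalg.norm(w)/7.16))))
E
python3 - <<'E'
from h import *
s=load("wrist0.npz");c=-s["R"].T@s["t"]
st=sense();R=Ro.from_euler("xyz",st["tcp_rot"],degrees=True)
print("cam in tool",R.inv().apply(c-st["tool_pos"]))
print(unloc(SC,SY,[510.4,53.6]),unloc(SC,SY,[471.4,409.7]))
plan(510.4,53.6,130,186.2)
E
```

```text
cam in tool [76.22760772 -0.44011705 30.35638605]
[   1.49959171 -175.08603949] [  1.18627468 183.14309365]
t=0.1 F [-0.5 -0.4  0.1] tip [189.1 569.2 230.9] rot [-179.9   -0.   161.6] gap 85.3
  to tip [510.4  53.6 130. ] shift [-3.117 -2.586  0.676] turn [-0.002 -0.001 -0.546] mm 616 rows 15
```

```bash
python3 -m jog '[{"tx":-1,"ty":-0.83,"az":-0.546,"hand":0.6},{"tx":-1,"ty":-0.83,"az":-0.546,"hand":0.6},{"tx":-1,"ty":-0.83,"az":-0.546,"hand":0.6},{"tx":-1,"ty":-0.83,"az":-0.546,"hand":0.6},{"tx":-1,"ty":-0.83,"az":-0.546,"hand":0.6}]' 20; python3 -c "
from h import *
plan(510.4,53.6,130,186.2)"
```

```text
t=0.1 F [-0.5 -0.4  0.1] tip [189.1 569.2 230.9] rot [-179.9   -0.   161.6] gap 85.3
  to tip [510.4  53.6 130. ] shift [-3.117 -2.586  0.676] turn [-0.002 -0.001 -0.546] mm 616 rows 15invalid input at $[0]: expected keys tx, ty, tz, ax, ay, az, hand
```

```bash
python3 -m jog '[{"tx":-1,"ty":-0.83,"tz":0,"ax":0,"ay":0,"az":-0.546,"hand":0.6},{"tx":-1,"ty":-0.83,"tz":0,"ax":0,"ay":0,"az":-0.546,"hand":0.6},{"tx":-1,"ty":-0.83,"tz":0,"ax":0,"ay":0,"az":-0.546,"hand":0.6},{"tx":-1,"ty":-0.83,"tz":0,"ax":0,"ay":0,"az":-0.546,"hand":0.6},{"tx":-1,"ty":-0.83,"tz":0,"ax":0,"ay":0,"az":-0.546,"hand":0.6}]' 20; python3 -c "
from h import *
plan(510.4,53.6,130,186.2)"
```

```text
time: 0.57
tool_pos: [293.1, 401.7, 404.3]
tcp_rot: [-179.9, -0.0, -173.5]
ft_force: [-0.1, 0.1, 0.2]
finger_gap: 51.3
t=0.6 F [-0.1  0.1  0.2] tip [293.1 401.7 231.3] rot [-179.9   -0.  -173.5] gap 51.3
  to tip [510.4  53.6 130. ] shift [-1.179 -2.468  0.678] turn [-0.001 -0.     0.006] mm 423 rows 11
```

```bash
python3 -m jog '[{"tx":-0.55,"ty":-1,"tz":0,"ax":0,"ay":0,"az":0,"hand":0.6},{"tx":-0.55,"ty":-1,"tz":0,"ax":0,"ay":0,"az":0,"hand":0.6},{"tx":-0.55,"ty":-1,"tz":0,"ax":0,"ay":0,"az":0,"hand":0.6},{"tx":-0.55,"ty":-1,"tz":0,"ax":0,"ay":0,"az":0,"hand":0.6},{"tx":-0.55,"ty":-1,"tz":0,"ax":0,"ay":0,"az":0,"hand":0.6}]' 20;python3 -m jog '[{"tx":-0.5,"ty":-1,"tz":0,"ax":0,"ay":0,"az":0,"hand":0.6},{"tx":-0.5,"ty":-1,"tz":0,"ax":0,"ay":0,"az":0,"hand":0.6},{"tx":-0.5,"ty":-1,"tz":0,"ax":0,"ay":0,"az":0,"hand":0.6},{"tx":-0.5,"ty":-1,"tz":0,"ax":0,"ay":0,"az":0,"hand":0.6},{"tx":-0.5,"ty":-1,"tz":0,"ax":0,"ay":0,"az":0,"hand":0.6}]' 20; python3 -c "
from h import *
plan(510.4,53.6,130,186.2)"
```

```text
time: 0.98
tool_pos: [393.2, 259.0, 404.6]
tcp_rot: [-179.9, 0.1, -174.1]
ft_force: [0.2, -0.9, 0.6]
finger_gap: 51.1
time: 1.4
tool_pos: [483.7, 117.6, 404.5]
tcp_rot: [-179.8, 0.0, -174.1]
ft_force: [0.2, 0.7, -0.2]
finger_gap: 51.0
t=1.4 F [ 0.2  0.7 -0.2] tip [483.7 117.6 231.5] rot [-179.8    0.  -174.1] gap 51.0
  to tip [510.4  53.6 130. ] shift [-0.133 -0.441  0.678] turn [-0.003  0.001 -0.007] mm 123 rows 3
```

```bash
python3 -m jog '[{"tx":-0.12,"ty":-0.43,"tz":0.6,"ax":0,"ay":0,"az":0,"hand":0.6},{"tx":-0.12,"ty":-0.43,"tz":0.6,"ax":0,"ay":0,"az":0,"hand":0.6},{"tx":-0.12,"ty":-0.43,"tz":0.6,"ax":0,"ay":0,"az":0,"hand":0.6},{"tx":-0.12,"ty":-0.43,"tz":0.6,"ax":0,"ay":0,"az":0,"hand":0.6}]'
python3 - <<'E'
from h import *
s=snapshot("wrist");np.savez("w1.npz",**s);cv2.imwrite("pics/w1.png",s["pixels"][:,:,::-1])
plan(510.4,53.6,71,186.2)
E
```

```text
time: 1.73
tool_pos: [504.5, 58.3, 308.4]
tcp_rot: [-180.0, -0.5, -174.0]
ft_force: [-2.0, 0.5, -0.8]
finger_gap: 51.5
t=1.8 F [-0.5  0.3  1.2] tip [504.9  59.6 138.3] rot [ 180.    -0.4 -174. ] gap 51.0
  to tip [510.4  53.6  71. ] shift [-0.035 -0.044  0.448] turn [ 0.001 -0.009 -0.003] mm 68 rows 2
```

View pics/w1.png

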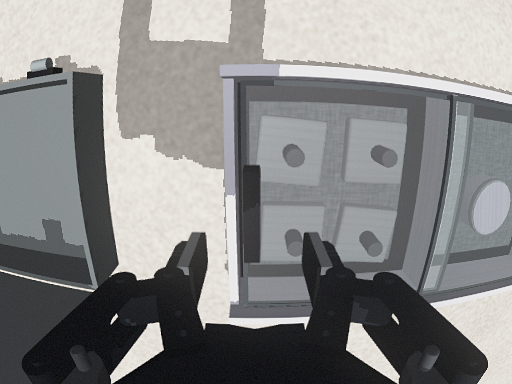

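```bash
cat >> h.py <<'E'
def wonz(s,u,v,z):
    K=s["intrinsics"];a=np.array([(u-K[0,2])/K[0,0],(v-K[1,2])/K[1,1]]);r=np.linalg.norm(a)
    d=np.array([*(a/r*np.sin(r)),np.cos(r)]) if r>1e-9 else np.array([0,0,1.])
    c=-s["R"].T@s["t"];d=s["R"].T@d
    return c+d*(z-c[2])/d[2]
E
python3 - <<'E'
from h import *
s=load("w1.npz")
for p in [(244,168),(260,168),(260,262),(246,262),(252,213)]: print(p,wonz(s,*p,84).round(1))
for p in [(296,156),(386,158),(297,243),(371,245)]: print("knob",wonz(s,*p,50).round(1))
for p in [(222,68),(231,313)]:
  q=wonz(s,*p,74);print("corner",q.round(1),unloc(SC,SY,q))
E
```

```text
(244, 168) [473.3  47.4  84. ]
(260, 168) [472.2  58.1  84. ]
(260, 262) [544.2  66.1  84. ]
(246, 262) [545.4  55.6  84. ]
(252, 213) [505.  56.  84.]
knob [467.1  86.6  50. ]
knob [459.  163.5  50. ]
knob [542.4  98.8  50. ]
knob [539.6 168.6  50. ]
corner [407.4  25.4  74. ] [-103.96132732 -191.9981946 ]
corner [606.7  47.6  74. ] [  96.60779469 -191.4884283 ]
```

```bash
python3 -c "
from h import *
plan(508.8,56.8,71,186.2)"
python3 -m jog '[{"tx":-0.02,"ty":-0.01,"tz":0.43,"ax":0,"ay":0,"az":0,"hand":0.6},{"tx":-0.02,"ty":-0.01,"tz":0.43,"ax":0,"ay":0,"az":0,"hand":0.6},{"tx":-0.02,"ty":-0.01,"tz":0.43,"ax":0,"ay":0,"az":0,"hand":0.6},{"tx":-0.02,"ty":-0.01,"tz":0.43,"ax":0,"ay":0,"az":0,"hand":0.6}]'
python3 - <<'E'
from h import *
plan(508.8,56.8,71,186.2)
E
```

```text
t=1.8 F [-0.5  0.3  1.2] tip [504.9  59.6 138.3] rot [ 180.    -0.4 -174. ] gap 51.0
  to tip [508.8  56.8  71. ] shift [-0.027 -0.022  0.448] turn [ 0.001 -0.009 -0.003] mm 67 rows 2
time: 2.12
tool_pos: [508.9, 60.3, 250.6]
tcp_rot: [180.0, -0.1, -173.8]
ft_force: [-0.1, 0.5, 0.0]
finger_gap: 51.3
t=2.1 F [-0.1  0.5  0. ] tip [508.9  60.3  77.6] rot [ 1.800e+02 -1.000e-01 -1.738e+02] gap 51.3
  to tip [508.8  56.8  71. ] shift [ 0.003 -0.023  0.044] turn [ 0.001 -0.002  0.001] mm 7 rows 1
```

```bash
python3 -m jog '[{"tx":0,"ty":-0.02,"tz":0.04,"ax":0,"ay":0,"az":0,"hand":0.6},{"tx":0,"ty":-0.02,"tz":0.04,"ax":0,"ay":0,"az":0,"hand":0},{"tx":0,"ty":-0.02,"tz":0.04,"ax":0,"ay":0,"az":0,"hand":0},{"tx":0,"ty":-0.02,"tz":0.04,"ax":0,"ay":0,"az":0,"hand":0},{"tx":0,"ty":-0.02,"tz":0.04,"ax":0,"ay":0,"az":0,"hand":0}]' 25;python3 -m jog '[{"tx":0,"ty":0,"tz":0,"ax":0,"ay":0,"az":0,"hand":0},{"tx":0,"ty":0,"tz":0,"ax":0,"ay":0,"az":0,"hand":0}]'
python3 - <<'E'
from h import *
x,y=loc(SC,SY,1,-18);plan(x,y,72,186.2)
E
```

```text
time: 2.53
tool_pos: [510.1, 56.4, 245.7]
tcp_rot: [-180.0, 0.1, -173.8]
ft_force: [-1.3, 0.4, 5.1]
finger_gap: 10.8
time: 2.7
tool_pos: [510.1, 56.4, 245.7]
tcp_rot: [-180.0, 0.1, -173.8]
ft_force: [-1.3, 0.8, 6.6]
finger_gap: 11.0
t=2.7 F [-1.3  0.8  6.6] tip [510.1  56.4  72.7] rot [-1.800e+02  1.000e-01 -1.738e+02] gap 11.0
  to tip [492.9 209.7  72. ] shift [0.003 1.028 0.004] turn [-0.     0.003 -0.   ] mm 154 rows 4
```

```bash
python3 -m jog '[{"tx":0,"ty":0.15,"tz":-0.01,"ax":0,"ay":0,"az":0,"hand":0},{"tx":0,"ty":0.35,"tz":-0.01,"ax":0,"ay":0,"az":0,"hand":0},{"tx":0,"ty":0.55,"tz":-0.01,"ax":0,"ay":0,"az":0,"hand":0},{"tx":0,"ty":0.75,"tz":-0.01,"ax":0,"ay":0,"az":0,"hand":0},{"tx":0,"ty":0.95,"tz":-0.01,"ax":0,"ay":0,"az":0,"hand":0}]' 25;python3 -m jog '[{"tx":0,"ty":0.06,"tz":0,"ax":0,"ay":0,"az":0,"hand":0},{"tx":0,"ty":0.06,"tz":0,"ax":0,"ay":0,"az":0,"hand":0},{"tx":0,"ty":0.06,"tz":0,"ax":0,"ay":0,"az":0,"hand":0}]'
python3 - <<'E'
from h import *
x,y=loc(SC,SY,1,-18);plan(x,y,72,186.2)
s=snapshot("top");np.savez("t1.npz",**s);im=s["pixels"][:,:,::-1]
c=im[155:265,85:250];cv2.imwrite("pics/t1.png",cv2.resize(c,None,fx=4.8,fy=4.8,interpolation=cv2.INTER_CUBIC))
E
```

```text
time: 3.12
tool_pos: [494.5, 198.8, 245.8]
tcp_rot: [-180.0, 0.1, -173.9]
ft_force: [10.5, -1.7, -8.0]
finger_gap: 11.2
time: 3.37
tool_pos: [493.6, 208.2, 245.8]
tcp_rot: [180.0, 0.1, -173.7]
ft_force: [6.5, 1.3, -5.2]
finger_gap: 11.1
t=3.4 F [ 6.5  1.3 -5.2] tip [493.6 208.2  72.8] rot [ 1.800e+02  1.000e-01 -1.737e+02] gap 11.1
  to tip [492.9 209.7  72. ] shift [0.003 0.011 0.005] turn [0.001 0.003 0.002] mm 2 rows 1
```

View pics/t1.png

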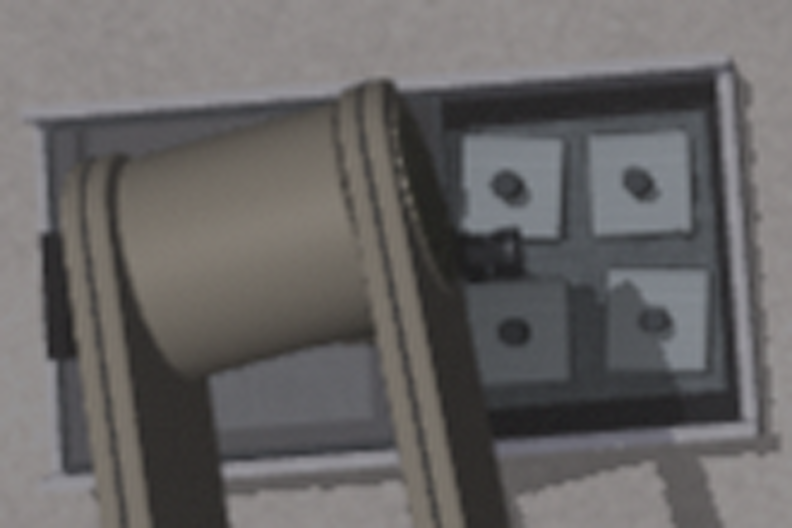

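```bash
python3 -m jog '[{"tx":0,"ty":0,"tz":0,"ax":0,"ay":0,"az":0,"hand":0.55},{"tx":0,"ty":0,"tz":0,"ax":0,"ay":0,"az":0,"hand":0.55},{"tx":0,"ty":0,"tz":0,"ax":0,"ay":0,"az":0,"hand":0.55},{"tx":0,"ty":0,"tz":-0.2,"ax":0,"ay":0,"az":0,"hand":0.55},{"tx":0,"ty":0,"tz":-0.5,"ax":0,"ay":0,"az":0,"hand":0.55}]' 25;python3 -m jog '[{"tx":0,"ty":-0.6,"tz":-0.3,"ax":0,"ay":0,"az":0.8,"hand":0.5},{"tx":0,"ty":-0.6,"tz":-0.3,"ax":0,"ay":0,"az":0.8,"hand":0.5},{"tx":0,"ty":-0.6,"tz":-0.3,"ax":0,"ay":0,"az":0.8,"hand":0.5},{"tx":0,"ty":-0.6,"tz":-0.3,"ax":0,"ay":0,"az":0.8,"hand":0.5},{"tx":0,"ty":-0.6,"tz":-0.3,"ax":0,"ay":0,"az":0.8,"hand":0.5}]';python3 -m jog '[{"tx":0,"ty":0,"tz":0,"ax":0,"ay":0,"az":0.78,"hand":0.5},{"tx":0,"ty":0,"tz":0,"ax":0,"ay":0,"az":0.78,"hand":0.5},{"tx":0,"ty":0,"tz":0,"ax":0,"ay":0,"az":0.78,"hand":0.5},{"tx":0,"ty":0,"tz":0,"ax":0,"ay":0,"az":0.78,"hand":0.5},{"tx":0,"ty":0,"tz":0,"ax":0,"ay":0,"az":0.78,"hand":0.5}]';  python3 - <<'E'
from h import *
plan(467,86.6,100,96.2)
E
```

```text
time: 3.83
tool_pos: [491.2, 206.1, 313.5]
tcp_rot: [-179.9, -0.5, -173.8]
ft_force: [1.4, -0.0, -0.1]
finger_gap: 47.4
time: 4.25
tool_pos: [503.3, 116.0, 363.9]
tcp_rot: [179.9, 0.1, 149.9]
ft_force: [-0.4, 0.6, 0.1]
finger_gap: 42.6
time: 4.67
tool_pos: [502.8, 117.3, 362.6]
tcp_rot: [180.0, 0.0, 114.9]
ft_force: [0.0, 0.4, -0.3]
finger_gap: 42.8
t=4.7 F [ 0.   0.4 -0.3] tip [502.8 117.3 189.6] rot [180.    0.  114.9] gap 42.8
  to tip [467.   86.6 100. ] shift [-0.085 -0.303  0.597] turn [0.    0.    0.415] mm 101 rows 3
```

```bash
python3 -m jog '[{"tx":-0.08,"ty":-0.3,"tz":0.2,"ax":0,"ay":0,"az":0.41,"hand":0.5},{"tx":-0.08,"ty":-0.3,"tz":0.2,"ax":0,"ay":0,"az":0.41,"hand":0.5},{"tx":-0.08,"ty":-0.3,"tz":0.2,"ax":0,"ay":0,"az":0.41,"hand":0.5},{"tx":-0.08,"ty":-0.3,"tz":0.2,"ax":0,"ay":0,"az":0.41,"hand":0.5}]'
python3 - <<'E'
from h import *
s=snapshot("wrist");np.savez("w2.npz",**s);cv2.imwrite("pics/w2.png",s["pixels"][:,:,::-1])
s=snapshot("top");np.savez("t2.npz",**s);im=s["pixels"][:,:,::-1]
c=im[155:265,85:250];cv2.imwrite("pics/t2.png",cv2.resize(c,None,fx=4.8,fy=4.8,interpolation=cv2.INTER_CUBIC))
plan(467,86.6,100,96.2)
E
```

```text
time: 5.0
tool_pos: [466.5, 86.9, 331.6]
tcp_rot: [-179.9, -0.0, 96.6]
ft_force: [0.2, 0.0, -0.1]
finger_gap: 43.2
t=5.1 F [ 0.9 -0.3 -0.5] tip [467.5  87.3 160. ] rot [179.9  -0.   97. ] gap 42.9
  to tip [467.   86.6 100. ] shift [-0.005 -0.005  0.4  ] turn [ 0.001 -0.     0.017] mm 60 rows 2
```

View pics/w2.png

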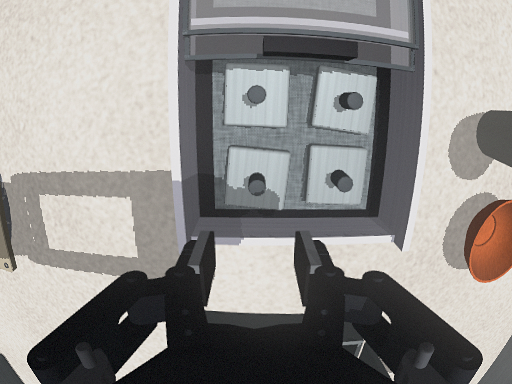

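View pics/t2.png

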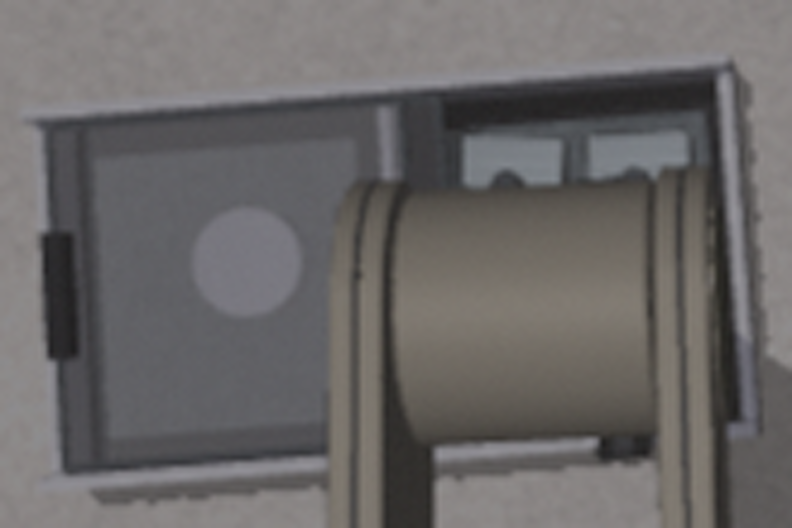

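Run:
```python
from h import *
s=load("w2.npz");c=s["pixels"][40:230,200:400,::-1]
cv2.imwrite("pics/w2c.png",cv2.resize(c,None,fx=3.1,fy=3.1,interpolation=cv2.INTER_CUBIC))
```

```text
(no output)
```

View pics/w2c.png

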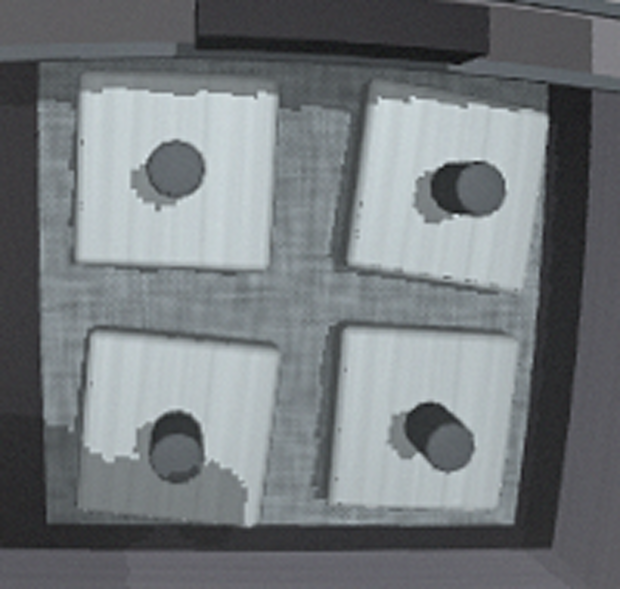

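Run:
```python
from h import *
s=load("w2.npz")
for n,p in dict(A=(177,455),B=(175,168),C=(450,447),D=(480,188)).items():
    q=wonz(s,(p[0]+.5)/3.1-.5+200,(p[1]+.5)/3.1-.5+40,52);print(n,q.round(1),unloc(SC,SY,q).round(0))
q=wonz(s,(177.5)/3.1-.5+200,(455.5)/3.1-.5+40,52)
plan(q[0],q[1],33,96.2)
```

```text
A [468.1  86.8  52. ] [ -37. -137.]
B [458.4 166.1  52. ] [-38. -58.]
C [546.8  98.4  52. ] [  43. -135.]
D [542.5 173.2  52. ] [ 46. -60.]
t=5.1 F [ 0.9 -0.3 -0.5] tip [467.5  87.3 160. ] rot [179.9  -0.   97. ] gap 42.9
  to tip [468.1  86.8  33. ] shift [-0.004  0.003  0.846] turn [ 0.001 -0.     0.017] mm 127 rows 4
```

```bash
python3 -m jog '[{"tx":0,"ty":0,"tz":0.82,"ax":0,"ay":0,"az":0.01,"hand":0.5},{"tx":0,"ty":0,"tz":0.82,"ax":0,"ay":0,"az":0.01,"hand":0.5},{"tx":0,"ty":0,"tz":0.82,"ax":0,"ay":0,"az":0.01,"hand":0.5},{"tx":0,"ty":0,"tz":0.82,"ax":0,"ay":0,"az":0.01,"hand":0.5},{"tx":0,"ty":0,"tz":0.82,"ax":0,"ay":0,"az":0.01,"hand":0.5}]'
python3 - <<'E'
from h import *
plan(468.1,86.8,34,96.2)
s=snapshot("wrist");np.savez("w3.npz",**s);cv2.imwrite("pics/w3.png",s["pixels"][:,:,::-1])
E
```

```text
time: 5.52
tool_pos: [466.4, 87.5, 208.0]
tcp_rot: [-179.7, -0.0, 96.5]
ft_force: [0.1, 0.0, 1.1]
finger_gap: 42.6
t=5.5 F [0.1 0.  1.1] tip [466.4  87.5  35. ] rot [-179.7   -0.    96.5] gap 42.6
  to tip [468.1  86.8  34. ] shift [-0.006  0.011  0.007] turn [-0.007 -0.     0.007] mm 2 rows 1
```

View pics/w3.png

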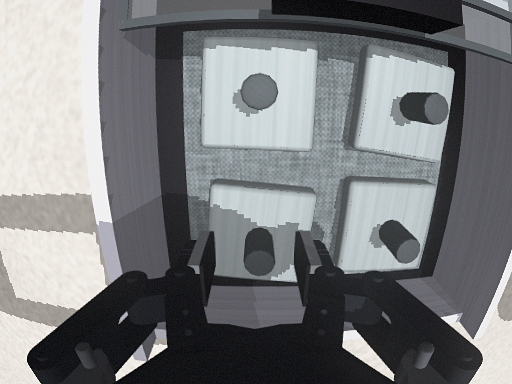

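```bash
python3 -m jog '[{"tx":0,"ty":0.01,"tz":0.0,"ax":0,"ay":0,"az":0,"hand":0},{"tx":0,"ty":0.01,"tz":0,"ax":0,"ay":0,"az":0,"hand":0},{"tx":0,"ty":0.01,"tz":0,"ax":0,"ay":0,"az":0,"hand":0},{"tx":0,"ty":0.01,"tz":0,"ax":0,"ay":0,"az":0,"hand":0},{"tx":0,"ty":0.01,"tz":0,"ax":0,"ay":0,"az":0,"hand":0}]' 60; python3 -m jog '[{"tx":0,"ty":0,"tz":-0.1,"ax":0,"ay":0,"az":0,"hand":0},{"tx":0,"ty":0,"tz":-0.3,"ax":0,"ay":0,"az":0,"hand":0},{"tx":0,"ty":0,"tz":-0.55,"ax":0,"ay":0,"az":0,"hand":0},{"tx":0,"ty":0,"tz":-0.8,"ax":0,"ay":0,"az":0,"hand":0},{"tx":0,"ty":0,"tz":-0.8,"ax":0,"ay":0,"az":0,"hand":0}]';python3 - <<'E'
from h import *
x,y=loc(CC,CY,-45,-45)
plan(x,y,150,93.8)
s=snapshot("wrist");np.savez("w3.npz",**s);cv2.imwrite("pics/w4.png",s["pixels"][:,:,::-1])
E
```

```text
time: 5.98
tool_pos: [470.5, 87.8, 212.8]
tcp_rot: [179.7, 0.0, 96.4]
ft_force: [-2.1, 0.4, 9.4]
finger_gap: 13.3
time: 6.4
tool_pos: [471.6, 87.9, 339.7]
tcp_rot: [179.1, 0.0, 96.4]
ft_force: [2.3, 0.3, -2.6]
finger_gap: 12.8
t=6.4 F [ 2.3  0.3 -2.6] tip [471.6  87.9 166.7] rot [179.1   0.   96.4] gap 12.8
  to tip [ 478.7 -250.3  150. ] shift [-2.246 -0.206  0.109] turn [0.019 0.    0.058] mm 339 rows 9
```

View pics/w4.png

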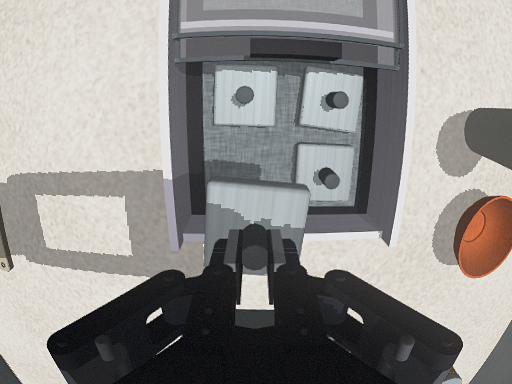

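```bash
python3 -m jog '[{"tx":-0.25,"ty":-0.1,"tz":0,"ax":0.0,"ay":0,"az":0.05,"hand":0},{"tx":-0.5,"ty":-0.1,"tz":0,"ax":0,"ay":0,"az":0.05,"hand":0},{"tx":-0.75,"ty":-0.1,"tz":0,"ax":0,"ay":0,"az":0.05,"hand":0},{"tx":-1,"ty":-0.1,"tz":0,"ax":0,"ay":0,"az":0.05,"hand":0}]'; python3 -m jog '[{"tx":-0.25,"ty":-0.1,"tz":0,"ax":0,"ay":0,"az":0,"hand":0},{"tx":-0.5,"ty":-0.1,"tz":0,"ax":0,"ay":0,"az":0,"hand":0},{"tx":-0.75,"ty":-0.1,"tz":0,"ax":0,"ay":0,"az":0,"hand":0},{"tx":-1,"ty":-0.1,"tz":0,"ax":0,"ay":0,"az":0,"hand":0},{"tx":-1,"ty":-0.1,"tz":0,"ax":0,"ay":0,"az":0,"hand":0}]';python3 - <<'E'
from h import *
x,y=loc(CC,CY,-45,-45)
plan(x,y,150,93.8)
s=snapshot("wrist");np.savez("w5.npz",**s);cv2.imwrite("pics/w5.png",s["pixels"][:,:,::-1])
E
```

```text
time: 6.78
tool_pos: [469.9, -64.3, 328.9]
tcp_rot: [-180.0, -0.0, 94.2]
ft_force: [0.3, 0.6, -3.2]
finger_gap: 12.8
time: 7.2
tool_pos: [465.8, -219.4, 329.0]
tcp_rot: [-180.0, 0.2, 93.9]
ft_force: [1.1, 0.0, -3.1]
finger_gap: 13.1
t=7.2 F [ 1.1  0.  -3.1] tip [ 465.8 -219.4  156. ] rot [-180.     0.2   93.9] gap 13.1
  to tip [ 478.7 -250.3  150. ] shift [-0.211  0.072  0.041] turn [-0.     0.004  0.002] mm 34 rows 1
```

View pics/w5.png

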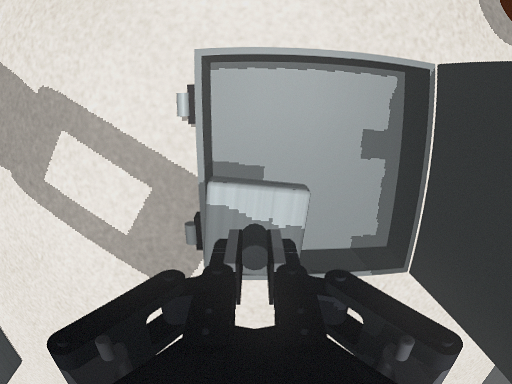

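```bash
python3 -m jog '[{"tx":-0.21,"ty":0.07,"tz":0,"ax":0.0,"ay":0,"az":0,"hand":0},{"tx":-0.21,"ty":0.07,"tz":0.2,"ax":0,"ay":0,"az":0,"hand":0},{"tx":-0.21,"ty":0.07,"tz":0.4,"ax":0,"ay":0,"az":0,"hand":0},{"tx":-0.21,"ty":0.07,"tz":0.6,"ax":0,"ay":0,"az":0,"hand":0},{"tx":-0.21,"ty":0.07,"tz":0.6,"ax":0,"ay":0,"az":0,"hand":0}]';python3 - <<'E'
from h import *
x,y=loc(CC,CY,-45,-45)
plan(x,y,38,93.8)
E
```

```text
time: 7.67
tool_pos: [476.1, -241.8, 231.9]
tcp_rot: [-179.4, -0.4, 94.2]
ft_force: [-1.3, 0.6, -4.8]
finger_gap: 13.0
t=7.7 F [-1.3  0.6 -4.8] tip [ 476.1 -241.8   58.9] rot [-179.4   -0.4   94.2] gap 13.0
  to tip [ 478.7 -250.3   38. ] shift [-0.059  0.014  0.139] turn [-0.012 -0.01   0.008] mm 23 rows 1
```

```bash
python3 -m jog '[{"tx":0,"ty":0,"tz":0.07,"ax":0.0,"ay":0,"az":0,"hand":0},{"tx":0,"ty":0,"tz":0.1,"ax":0,"ay":0,"az":0,"hand":0},{"tx":0,"ty":0,"tz":0.1,"ax":0,"ay":0,"az":0,"hand":0}]';python3 - <<'E'
from h import *
x,y=loc(CC,CY,-45,-45)
plan(x,y,38,93.8)
E
```

```text
time: 7.92
tool_pos: [479.5, -244.3, 224.8]
tcp_rot: [180.0, 0.0, 94.2]
ft_force: [0.5, 0.2, -4.0]
finger_gap: 12.8
t=7.9 F [ 0.5  0.2 -4. ] tip [ 479.5 -244.3   51.8] rot [180.    0.   94.2] gap 12.8
  to tip [ 478.7 -250.3   38. ] shift [-0.04  -0.008  0.092] turn [0.001 0.    0.008] mm 15 rows 1
```

```bash
python3 -m jog '[{"tx":-0.04,"ty":0,"tz":0.04,"ax":0.0,"ay":0,"az":0,"hand":0},{"tx":-0.04,"ty":0,"tz":0.08,"ax":0,"ay":0,"az":0,"hand":0},{"tx":-0.04,"ty":0,"tz":0.08,"ax":0,"ay":0,"az":0,"hand":0},{"tx":-0.04,"ty":0,"tz":0.08,"ax":0,"ay":0,"az":0,"hand":0}]';python3 - <<'E'
from h import *
x,y=loc(CC,CY,-45,-45)
plan(x,y,38,93.8)
E
```

```text
time: 8.25
tool_pos: [479.5, -250.6, 212.3]
tcp_rot: [-180.0, -0.0, 94.1]
ft_force: [-0.1, 0.1, -3.8]
finger_gap: 13.1
t=8.2 F [-0.1  0.1 -3.8] tip [ 479.5 -250.6   39.3] rot [-180.    -0.    94.1] gap 13.1
  to tip [ 478.7 -250.3   38. ] shift [ 0.003 -0.005  0.009] turn [-0.    -0.     0.007] mm 2 rows 1
```

```bash
python3 -m jog '[{"tx":0,"ty":0,"tz":0.015,"ax":0.0,"ay":0,"az":0,"hand":0},{"tx":0,"ty":0,"tz":0.03,"ax":0,"ay":0,"az":0,"hand":0},{"tx":0,"ty":0,"tz":0.03,"ax":0,"ay":0,"az":0,"hand":0}]'; sleep 0.1
python3 -m jog '[{"tx":0,"ty":0,"tz":0.0,"ax":0.0,"ay":0,"az":0,"hand":0.1},{"tx":0,"ty":0,"tz":0.0,"ax":0,"ay":0,"az":0,"hand":0.4},{"tx":0,"ty":0,"tz":0.0,"ax":0,"ay":0,"az":0,"hand":0.5},{"tx":0,"ty":0,"tz":-0.1,"ax":0,"ay":0,"az":0,"hand":0.5},{"tx":0,"ty":0,"tz":-0.3,"ax":0,"ay":0,"az":0,"hand":0.5}]'
python3 -m jog '[{"tx":0,"ty":0,"tz":-0.3,"ax":0.0,"ay":0,"az":0,"hand":0.5},{"tx":0,"ty":0,"tz":-0.5,"ax":0,"ay":0,"az":0,"hand":0.5},{"tx":0,"ty":0,"tz":-0.5,"ax":0,"ay":0,"az":0,"hand":0.5}]';python3 - <<'E'
from h import *
s=snapshot("wrist");np.savez("w6.npz",**s);cv2.imwrite("pics/w6.png",s["pixels"][:,:,::-1])
plan(546.8,98.4,160,96.2)
E
```

```text
time: 8.5
tool_pos: [480.0, -250.8, 210.8]
tcp_rot: [180.0, 0.0, 94.1]
ft_force: [-11.8, 6.4, 21.7]
finger_gap: 13.1
time: 8.92
tool_pos: [478.0, -249.5, 249.5]
tcp_rot: [-179.7, -0.2, 94.1]
ft_force: [0.6, -0.6, -1.2]
finger_gap: 43.0
time: 9.17
tool_pos: [481.9, -251.9, 336.9]
tcp_rot: [179.4, 0.5, 94.1]
ft_force: [0.1, -1.4, 1.9]
finger_gap: 42.8
t=9.2 F [ 1.  -1.3 -0. ] tip [ 481.3 -251.5  160.5] rot [179.5   0.4  94.1] gap 43.0
  to tip [546.8  98.4 160. ] shift [ 2.295  0.604 -0.006] turn [ 0.01   0.008 -0.046] mm 356 rows 9
```

View pics/w6.png

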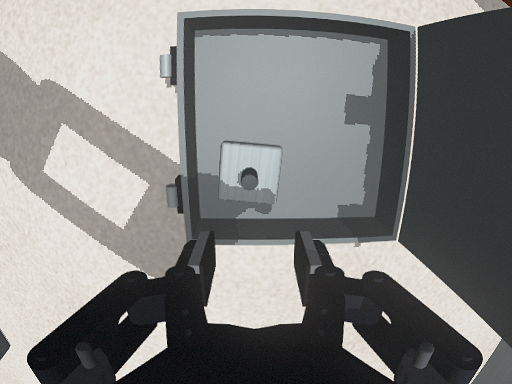

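```bash
python3 -m jog '[{"tx":0.25,"ty":0.1,"tz":0,"ax":0.0,"ay":0,"az":0,"hand":0.5},{"tx":0.5,"ty":0.2,"tz":0,"ax":0,"ay":0,"az":0,"hand":0.5},{"tx":0.75,"ty":0.3,"tz":0,"ax":0,"ay":0,"az":0,"hand":0.5},{"tx":1,"ty":0.3,"tz":0,"ax":0,"ay":0,"az":0,"hand":0.5}]';python3 -m jog '[{"tx":0.25,"ty":0.2,"tz":0,"ax":0.0,"ay":0,"az":-0.05,"hand":0.5},{"tx":0.5,"ty":0.25,"tz":0,"ax":0,"ay":0,"az":-0.05,"hand":0.5},{"tx":0.75,"ty":0.3,"tz":0,"ax":0,"ay":0,"az":-0.05,"hand":0.5},{"tx":1,"ty":0.3,"tz":0,"ax":0,"ay":0,"az":-0.05,"hand":0.5},{"tx":1,"ty":0.3,"tz":0,"ax":0,"ay":0,"az":-0.05,"hand":0.5}]'
python3 -m jog '[{"tx":0.29,"ty":0,"tz":0,"ax":0.0,"ay":0,"az":0,"hand":0.5},{"tx":0.29,"ty":0,"tz":0,"ax":0,"ay":0,"az":0,"hand":0.5},{"tx":0.29,"ty":0,"tz":0,"ax":0,"ay":0,"az":0,"hand":0.5},{"tx":0.29,"ty":0,"tz":0,"ax":0,"ay":0,"az":0,"hand":0.5}]';python3 - <<'E'
from h import *
s=load("w6.npz");print(unloc(CC,CY,wonz(s,250,183,50)))
s=snapshot("wrist");np.savez("w7.npz",**s);cv2.imwrite("pics/w7.png",s["pixels"][:,:,::-1])
plan(546.8,98.4,40,96.2)
E
```

```text
time: 9.55
tool_pos: [514.7, -96.0, 327.2]
tcp_rot: [180.0, -0.0, 94.1]
ft_force: [1.6, 0.0, 0.2]
finger_gap: 42.7
time: 9.97
tool_pos: [547.0, 61.1, 326.6]
tcp_rot: [-179.9, -0.2, 96.7]
ft_force: [0.0, -1.1, -0.1]
finger_gap: 43.0
time: 10.3
tool_pos: [542.7, 98.5, 327.0]
tcp_rot: [-179.9, 0.0, 96.4]
ft_force: [-0.0, 1.3, -0.3]
finger_gap: 42.8
[-42.68387439 -48.38356424]
t=10.3 F [-0.4 -0.3 -0.1] tip [542.8  97.9 154.2] rot [-180.     0.    96.4] gap 42.8
  to tip [546.8  98.4  40. ] shift [0.001 0.027 0.762] turn [-0.001  0.     0.004] mm 114 rows 3
```

View pics/w7.png

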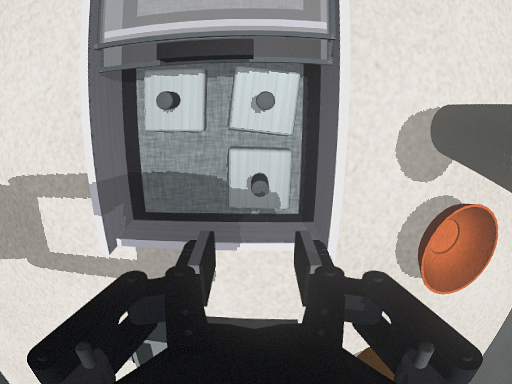

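```bash
python3 - <<'E'
from h import *
s=load("w7.npz")
for p in [(260,188),(265,101),(172,100)]: print(wonz(s,*p,52))
E
python3 -m jog '[{"tx":0,"ty":0.02,"tz":0.25,"ax":0.0,"ay":0,"az":0,"hand":0.5},{"tx":0,"ty":0.02,"tz":0.5,"ax":0,"ay":0,"az":0,"hand":0.5},{"tx":0,"ty":0.02,"tz":0.72,"ax":0,"ay":0,"az":0,"hand":0.5},{"tx":0,"ty":0.02,"tz":0.72,"ax":0,"ay":0,"az":0,"hand":0.5},{"tx":0,"ty":0.02,"tz":0.72,"ax":0,"ay":0,"az":0,"hand":0.5}]'
python3 - <<'E'
from h import *
s=snapshot("wrist");np.savez("w7.npz",**s);cv2.imwrite("pics/w8.png",s["pixels"][:,:,::-1])
plan(546.8,98.4,45,96.2)
E
```

```text
[547.26373853  98.61464509  52.        ]
[542.76696496 172.55921425  52.        ]
[465.82298183 166.63025807  52.        ]
time: 10.77
tool_pos: [544.8, 97.6, 217.9]
tcp_rot: [-179.7, 0.0, 96.3]
ft_force: [-0.5, -0.2, 0.6]
finger_gap: 42.7
t=10.8 F [0.2 0.7 1.6] tip [546.2  97.9  47.5] rot [-180.     0.    96.3] gap 42.7
  to tip [546.8  98.4  45. ] shift [0.003 0.005 0.017] turn [-0.001  0.     0.002] mm 3 rows 1
```

View pics/w8.png

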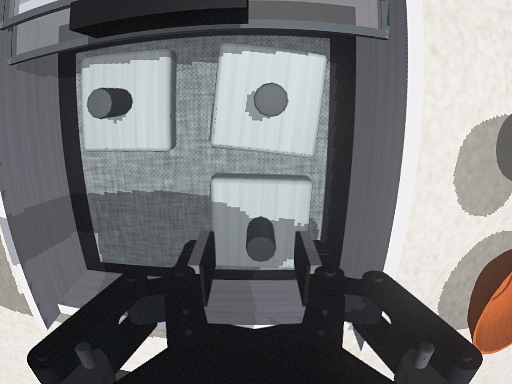

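```bash
python3 -m jog '[{"tx":0,"ty":0,"tz":0.02,"ax":0,"ay":0,"az":0,"hand":0},{"tx":0,"ty":0,"tz":0.02,"ax":0,"ay":0,"az":0,"hand":0},{"tx":0,"ty":0,"tz":0.02,"ax":0,"ay":0,"az":0,"hand":0},{"tx":0,"ty":0,"tz":0.02,"ax":0,"ay":0,"az":0,"hand":0},{"tx":0,"ty":0,"tz":0.02,"ax":0,"ay":0,"az":0,"hand":0}]' 60; python3 -m jog '[{"tx":0,"ty":0,"tz":-0.1,"ax":0,"ay":0,"az":0,"hand":0},{"tx":0,"ty":0,"tz":-0.3,"ax":0,"ay":0,"az":0,"hand":0},{"tx":0,"ty":0,"tz":-0.55,"ax":0,"ay":0,"az":0,"hand":0},{"tx":0,"ty":0,"tz":-0.8,"ax":0,"ay":0,"az":0,"hand":0},{"tx":0,"ty":0,"tz":-0.8,"ax":0,"ay":0,"az":0,"hand":0}]';python3 -m jog '[{"tx":-0.25,"ty":0,"tz":0,"ax":0.0,"ay":0,"az":0.05,"hand":0},{"tx":-0.5,"ty":0,"tz":0,"ax":0,"ay":0,"az":0.05,"hand":0},{"tx":-0.75,"ty":0,"tz":0,"ax":0,"ay":0,"az":0.05,"hand":0},{"tx":-1,"ty":0,"tz":0,"ax":0,"ay":0,"az":0.05,"hand":0}]'
python3 - <<'E'
from h import *
x,y=loc(CC,CY,45,-45)
plan(x,y,150,93.8)
E
```

```text
time: 11.23
tool_pos: [547.0, 98.7, 219.5]
tcp_rot: [179.8, 0.0, 96.4]
ft_force: [-2.4, -0.9, 6.6]
finger_gap: 11.8
time: 11.65
tool_pos: [548.4, 99.1, 347.1]
tcp_rot: [179.2, 0.0, 96.4]
ft_force: [2.4, 0.1, -1.7]
finger_gap: 11.6
time: 11.98
tool_pos: [562.4, -51.5, 337.3]
tcp_rot: [179.9, 0.0, 94.2]
ft_force: [0.6, 1.2, -4.0]
finger_gap: 12.1
t=12.0 F [ 0.6  1.2 -4. ] tip [562.4 -51.5 164.3] rot [179.9   0.   94.2] gap 12.1
  to tip [ 568.5 -244.3  150. ] shift [-1.285 -0.054  0.096] turn [0.001 0.    0.009] mm 193 rows 5
```

```bash
python3 -m jog '[{"tx":-0.25,"ty":-0.05,"tz":0,"ax":0.0,"ay":0,"az":0,"hand":0},{"tx":-0.5,"ty":-0.05,"tz":0,"ax":0,"ay":0,"az":0,"hand":0},{"tx":-0.75,"ty":-0.05,"tz":0,"ax":0,"ay":0,"az":0,"hand":0},{"tx":-1,"ty":-0.05,"tz":0,"ax":0,"ay":0,"az":0,"hand":0},{"tx":-1,"ty":-0.05,"tz":0,"ax":0,"ay":0,"az":0,"hand":0}]'
python3 -m jog '[{"tx":-0.28,"ty":0,"tz":0,"ax":0.0,"ay":0,"az":0,"hand":0},{"tx":-0.28,"ty":0,"tz":0.1,"ax":0,"ay":0,"az":0,"hand":0},{"tx":-0.28,"ty":0,"tz":0.3,"ax":0,"ay":0,"az":0,"hand":0},{"tx":-0.28,"ty":0,"tz":0.3,"ax":0,"ay":0,"az":0,"hand":0},{"tx":-0.28,"ty":0,"tz":0.3,"ax":0,"ay":0,"az":0,"hand":0}]';python3 - <<'E'
from h import *
x,y=loc(CC,CY,45,-45)
plan(x,y,45,93.8)
s=snapshot("wrist");np.savez("w9.npz",**s);cv2.imwrite("pics/w9.png",s["pixels"][:,:,::-1])
E
```

```text
time: 12.4
tool_pos: [565.4, -206.8, 337.3]
tcp_rot: [180.0, 0.2, 93.9]
ft_force: [0.1, 1.0, -3.0]
finger_gap: 11.6
time: 12.82
tool_pos: [567.8, -241.7, 289.6]
tcp_rot: [-179.7, -0.2, 94.1]
ft_force: [-0.6, 0.5, -3.0]
finger_gap: 12.2
t=12.8 F [-0.6  0.5 -3. ] tip [ 567.8 -241.7  116.6] rot [-179.7   -0.2   94.1] gap 12.2
  to tip [ 568.5 -244.3   45. ] shift [-0.019  0.006  0.477] turn [-0.006 -0.004  0.007] mm 72 rows 2
```

View pics/w9.png

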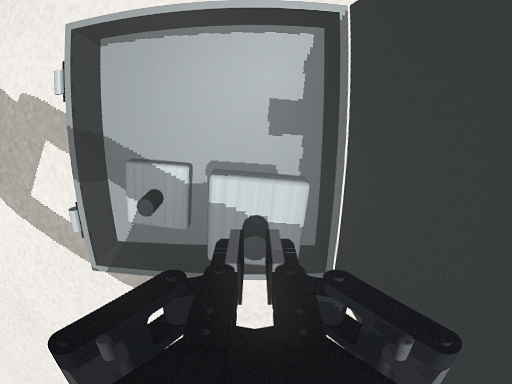

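Both weights are separated in view: the placed one at (160,200), the held one at (258,215). Lowering.

```bash
python3 -m jog '[{"tx":-0.01,"ty":0,"tz":0.2,"ax":0.0,"ay":0,"az":0,"hand":0},{"tx":-0.01,"ty":0,"tz":0.4,"ax":0,"ay":0,"az":0,"hand":0},{"tx":-0.01,"ty":0,"tz":0.44,"ax":0,"ay":0,"az":0,"hand":0},{"tx":-0.01,"ty":0,"tz":0.44,"ax":0,"ay":0,"az":0,"hand":0},{"tx":-0.01,"ty":0,"tz":0.44,"ax":0,"ay":0,"az":0,"hand":0}]';python3 - <<'E'
from h import *
x,y=loc(CC,CY,45,-45)
plan(x,y,44,93.8)
E
```

```text
time: 13.28
tool_pos: [569.6, -243.7, 227.6]
tcp_rot: [179.9, 0.0, 94.2]
ft_force: [0.3, -0.2, -3.5]
finger_gap: 11.5
t=13.3 F [ 0.3 -0.2 -3.5] tip [ 569.6 -243.7   54.6] rot [179.9   0.   94.2] gap 11.5
  to tip [ 568.5 -244.3   44. ] shift [-0.004 -0.008  0.071] turn [0.001 0.001 0.008] mm 11 rows 1
```

```bash
python3 -m jog '[{"tx":0,"ty":0,"tz":0.04,"ax":0.0,"ay":0,"az":0,"hand":0},{"tx":0,"ty":0,"tz":0.065,"ax":0,"ay":0,"az":0,"hand":0},{"tx":0,"ty":0,"tz":0.07,"ax":0,"ay":0,"az":0,"hand":0},{"tx":0,"ty":0,"tz":0.07,"ax":0,"ay":0,"az":0,"hand":0}]'
python3 -m jog '[{"tx":0,"ty":0,"tz":0.0,"ax":0.0,"ay":0,"az":0,"hand":0.1},{"tx":0,"ty":0,"tz":0.0,"ax":0,"ay":0,"az":0,"hand":0.4},{"tx":0,"ty":0,"tz":0.0,"ax":0,"ay":0,"az":0,"hand":0.5},{"tx":0,"ty":0,"tz":-0.1,"ax":0,"ay":0,"az":0,"hand":0.5},{"tx":0,"ty":0,"tz":-0.3,"ax":0,"ay":0,"az":0,"hand":0.5}]'
python3 -m jog '[{"tx":0,"ty":0,"tz":-0.3,"ax":0.0,"ay":0,"az":0,"hand":0.5},{"tx":0,"ty":0,"tz":-0.45,"ax":0,"ay":0,"az":0,"hand":0.5},{"tx":0,"ty":0,"tz":-0.45,"ax":0,"ay":0,"az":0,"hand":0.5}]';python3 - <<'E'
from h import *
s=snapshot("wrist");np.savez("w10.npz",**s);cv2.imwrite("pics/w10.png",s["pixels"][:,:,::-1])
plan(458.4,166.1,160,96.2)
E
```

```text
time: 13.62
tool_pos: [570.5, -244.1, 217.9]
tcp_rot: [179.7, 0.1, 94.1]
ft_force: [4.2, 1.1, 3.9]
finger_gap: 11.6
time: 14.03
tool_pos: [566.5, -242.9, 255.4]
tcp_rot: [-179.5, -0.3, 94.1]
ft_force: [-0.7, -0.6, -0.8]
finger_gap: 42.6
time: 14.28
tool_pos: [570.5, -245.0, 335.6]
tcp_rot: [179.5, 0.3, 94.1]
ft_force: [0.7, -0.2, 1.5]
finger_gap: 42.8
t=14.3 F [ 0.2 -0.5 -0.6] tip [ 569.9 -244.7  159.3] rot [179.7   0.2  94.1] gap 42.7
  to tip [458.4 166.1 160. ] shift [ 2.785 -0.545 -0.019] turn [ 0.007  0.005 -0.046] mm 426 rows 11
```

View pics/w10.png

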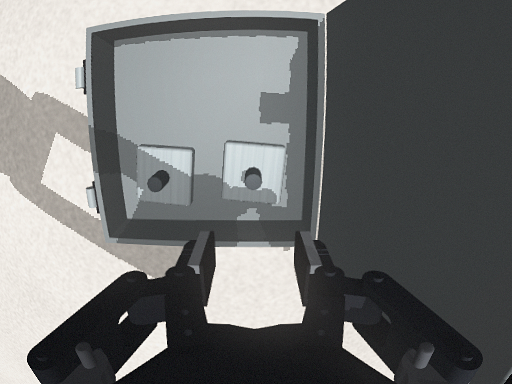

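```bash
python3 -m jog '[{"tx":0.25,"ty":-0.1,"tz":0,"ax":0.0,"ay":0,"az":0,"hand":0.5},{"tx":0.5,"ty":-0.2,"tz":0,"ax":0,"ay":0,"az":0,"hand":0.5},{"tx":0.75,"ty":-0.2,"tz":0,"ax":0,"ay":0,"az":0,"hand":0.5},{"tx":1,"ty":-0.2,"tz":0,"ax":0,"ay":0,"az":0,"hand":0.5}]';python3 -m jog '[{"tx":0.25,"ty":-0.2,"tz":0,"ax":0.0,"ay":0,"az":-0.04,"hand":0.5},{"tx":0.5,"ty":-0.2,"tz":0,"ax":0,"ay":0,"az":-0.04,"hand":0.5},{"tx":0.75,"ty":-0.3,"tz":0,"ax":0,"ay":0,"az":-0.04,"hand":0.5},{"tx":1,"ty":-0.34,"tz":0,"ax":0,"ay":0,"az":-0.04,"hand":0.5},{"tx":1,"ty":-0.34,"tz":0,"ax":0,"ay":0,"az":-0.04,"hand":0.5}]'
python3 -m jog '[{"tx":0.27,"ty":0,"tz":0,"ax":0.0,"ay":0,"az":0,"hand":0.5},{"tx":0.52,"ty":0,"tz":0,"ax":0,"ay":0,"az":0,"hand":0.5},{"tx":0.75,"ty":0,"tz":0,"ax":0,"ay":0,"az":0,"hand":0.5},{"tx":0.75,"ty":0,"tz":0,"ax":0,"ay":0,"az":0,"hand":0.5},{"tx":0.75,"ty":0,"tz":0,"ax":0,"ay":0,"az":0,"hand":0.5}]';python3 - <<'E'
from h import *
s=snapshot("wrist");np.savez("w11.npz",**s);cv2.imwrite("pics/w11.png",s["pixels"][:,:,::-1])
plan(458.4,166.1,45,96.2)
E
```

```text
time: 14.67
tool_pos: [526.5, -95.3, 325.6]
tcp_rot: [-179.8, -0.1, 94.0]
ft_force: [0.8, 0.2, 0.1]
finger_gap: 43.0
time: 15.08
tool_pos: [464.1, 54.4, 325.9]
tcp_rot: [-179.8, -0.1, 96.2]
ft_force: [0.1, -0.2, 0.5]
finger_gap: 42.4
time: 15.5
tool_pos: [454.3, 162.5, 326.4]
tcp_rot: [-179.8, 0.0, 96.1]
ft_force: [0.1, -0.3, -1.1]
finger_gap: 42.7
t=15.6 F [0.  0.5 0.3] tip [454.6 161.4 153.5] rot [-1.799e+02  1.000e-01  9.600e+01] gap 42.8
  to tip [458.4 166.1  45. ] shift [0.029 0.031 0.723] turn [-0.003  0.001 -0.004] mm 109 rows 3
```

View pics/w11.png

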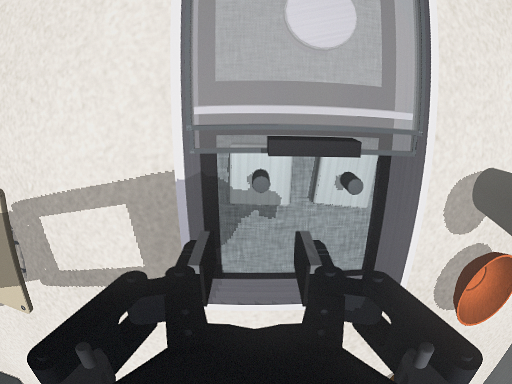

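Run:
```python
from h import *
s=load("w11.npz")
for p in [(261,185),(353,186)]: print(wonz(s,*p,52))
for p in [(361,138),(268,138)]: print("tab",unloc(SC,SY,wonz(s,*p,84)))
q=wonz(s,261,185,52);plan(q[0],q[1],45,96.2)
```

```text
[458.91190957 165.43703791  52.        ]
[540.65285479 173.37964168  52.        ]
tab [ 36.49327579 -12.03902285]
tab [-33.36946958 -13.53264875]
t=15.6 F [0.  0.5 0.3] tip [454.6 161.4 153.5] rot [-1.799e+02  1.000e-01  9.600e+01] gap 42.8
  to tip [458.9 165.4  45. ] shift [0.024 0.034 0.723] turn [-0.003  0.001 -0.004] mm 109 rows 3
```

```bash
python3 -m jog '[{"tx":0.025,"ty":0.03,"tz":0.25,"ax":0.0,"ay":0,"az":0,"hand":0.5},{"tx":0.025,"ty":0.03,"tz":0.5,"ax":0,"ay":0,"az":0,"hand":0.5},{"tx":0.025,"ty":0.03,"tz":0.71,"ax":0,"ay":0,"az":0,"hand":0.5},{"tx":0.025,"ty":0.03,"tz":0.71,"ax":0,"ay":0,"az":0,"hand":0.5},{"tx":0.025,"ty":0.03,"tz":0.71,"ax":0,"ay":0,"az":0,"hand":0.5}]'
python3 - <<'E'
from h import *
s=snapshot("wrist");np.savez("w7.npz",**s);cv2.imwrite("pics/w12.png",s["pixels"][:,:,::-1])
plan(458.9,165.4,45,96.2)
E
```

```text
time: 15.97
tool_pos: [458.0, 164.0, 219.4]
tcp_rot: [-179.7, 0.1, 95.8]
ft_force: [-0.4, -0.1, 0.3]
finger_gap: 42.8
t=16.0 F [0.2 0.  1.2] tip [459.3 164.6  48.7] rot [-179.9    0.    95.8] gap 42.7
  to tip [458.9 165.4  45. ] shift [ 0.006 -0.002  0.025] turn [-0.002  0.001 -0.008] mm 4 rows 1
```

View pics/w12.png

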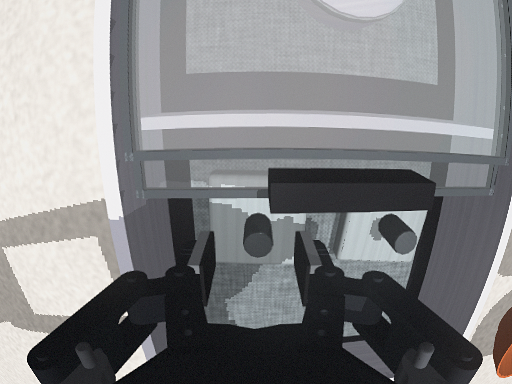

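```bash
python3 -m jog '[{"tx":0,"ty":0,"tz":0.025,"ax":0,"ay":0,"az":0,"hand":0},{"tx":0,"ty":0,"tz":0.025,"ax":0,"ay":0,"az":0,"hand":0},{"tx":0,"ty":0,"tz":0.025,"ax":0,"ay":0,"az":0,"hand":0},{"tx":0,"ty":0,"tz":0.025,"ax":0,"ay":0,"az":0,"hand":0},{"tx":0,"ty":0,"tz":0.025,"ax":0,"ay":0,"az":0,"hand":0}]' 60; python3 -m jog '[{"tx":0,"ty":0,"tz":-0.05,"ax":0,"ay":0,"az":0,"hand":0},{"tx":-0.08,"ty":0,"tz":-0.08,"ax":0,"ay":0,"az":0,"hand":0},{"tx":-0.2,"ty":0,"tz":-0.1,"ax":0,"ay":0,"az":0,"hand":0},{"tx":-0.25,"ty":0,"tz":-0.15,"ax":0,"ay":0,"az":0,"hand":0},{"tx":-0.25,"ty":0,"tz":-0.3,"ax":0,"ay":0,"az":0,"hand":0}]';python3 -m jog '[{"tx":0,"ty":0,"tz":-0.2,"ax":0.0,"ay":0,"az":0,"hand":0},{"tx":0,"ty":0,"tz":-0.4,"ax":0,"ay":0,"az":0,"hand":0},{"tx":0,"ty":0,"tz":-0.55,"ax":0,"ay":0,"az":0,"hand":0},{"tx":0,"ty":0,"tz":-0.55,"ax":0,"ay":0,"az":0,"hand":0}]'
python3 - <<'E'
from h import *
x,y=loc(CC,CY,-45,45)
plan(x,y,150,93.8)
E
```

```text
time: 16.43
tool_pos: [460.0, 165.7, 219.8]
tcp_rot: [179.8, 0.0, 95.9]
ft_force: [-1.8, -3.0, 5.4]
finger_gap: 11.5
time: 16.85
tool_pos: [461.5, 126.4, 260.4]
tcp_rot: [-179.7, 0.1, 95.8]
ft_force: [-0.1, 0.4, -5.0]
finger_gap: 11.8
time: 17.18
tool_pos: [464.6, 128.3, 351.9]
tcp_rot: [179.4, -0.0, 95.9]
ft_force: [2.4, 1.0, -2.3]
finger_gap: 11.7
t=17.2 F [ 2.4  1.  -2.3] tip [464.6 128.3 178.9] rot [179.4  -0.   95.9] gap 11.7
  to tip [ 472.7 -160.5  150. ] shift [-1.92  -0.146  0.19 ] turn [ 0.013 -0.001  0.047] mm 290 rows 7
```

```bash
python3 -m jog '[{"tx":-0.25,"ty":-0.05,"tz":0,"ax":0.0,"ay":0,"az":0.04,"hand":0},{"tx":-0.5,"ty":-0.1,"tz":0,"ax":0,"ay":0,"az":0.04,"hand":0},{"tx":-0.75,"ty":-0.14,"tz":0,"ax":0,"ay":0,"az":0.04,"hand":0},{"tx":-1,"ty":-0.14,"tz":0,"ax":0,"ay":0,"az":0.04,"hand":0}]'
python3 -m jog '[{"tx":-0.25,"ty":0,"tz":0,"ax":0.0,"ay":0,"az":0,"hand":0},{"tx":-0.5,"ty":0,"tz":0,"ax":0,"ay":0,"az":0,"hand":0},{"tx":-0.75,"ty":0,"tz":0,"ax":0,"ay":0,"az":0,"hand":0},{"tx":-0.91,"ty":0,"tz":0,"ax":0,"ay":0,"az":0,"hand":0},{"tx":-0.91,"ty":0,"tz":0.1,"ax":0,"ay":0,"az":0,"hand":0}]'
python3 -m jog '[{"tx":0,"ty":0,"tz":0.1,"ax":0.0,"ay":0,"az":0,"hand":0},{"tx":0,"ty":0,"tz":0.2,"ax":0,"ay":0,"az":0,"hand":0},{"tx":0,"ty":0,"tz":0.2,"ax":0,"ay":0,"az":0,"hand":0},{"tx":0,"ty":0,"tz":0.2,"ax":0,"ay":0,"az":0,"hand":0}]'
python3 - <<'E'
from h import *
x,y=loc(CC,CY,-45,45)
plan(x,y,45,93.8)
s=snapshot("wrist");np.savez("w13.npz",**s);cv2.imwrite("pics/w13.png",s["pixels"][:,:,::-1])
E
```

```text
time: 17.52
tool_pos: [456.1, -24.4, 344.1]
tcp_rot: [-179.9, -0.0, 94.2]
ft_force: [0.6, -0.7, -4.0]
finger_gap: 11.5
time: 17.93
tool_pos: [467.8, -164.1, 332.3]
tcp_rot: [179.8, 0.3, 93.9]
ft_force: [-0.3, -0.7, -3.8]
finger_gap: 11.1
time: 18.27
tool_pos: [466.5, -159.0, 298.5]
tcp_rot: [-179.8, -0.1, 94.1]
ft_force: [-0.4, -0.4, -3.9]
finger_gap: 12.0
t=18.3 F [-0.4 -0.4 -3.9] tip [ 466.5 -159.   125.5] rot [-1.798e+02 -1.000e-01  9.410e+01] gap 12.0
  to tip [ 472.7 -160.5   45. ] shift [-0.014  0.043  0.537] turn [-0.004 -0.002  0.007] mm 81 rows 2
```

View pics/w13.png

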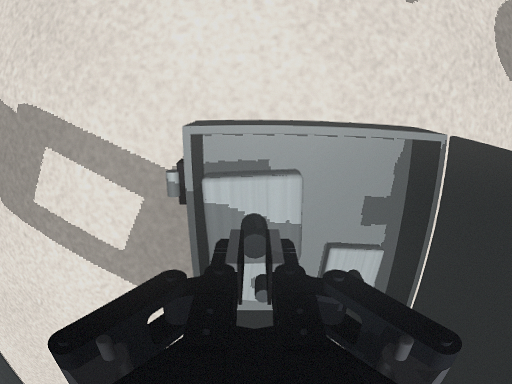

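```bash
python3 -m jog '[{"tx":-0.01,"ty":0.04,"tz":0.2,"ax":0.0,"ay":0,"az":0,"hand":0},{"tx":-0.01,"ty":0.04,"tz":0.4,"ax":0,"ay":0,"az":0,"hand":0},{"tx":-0.01,"ty":0.04,"tz":0.48,"ax":0,"ay":0,"az":0,"hand":0},{"tx":-0.01,"ty":0.04,"tz":0.48,"ax":0,"ay":0,"az":0,"hand":0},{"tx":-0.01,"ty":0.04,"tz":0.48,"ax":0,"ay":0,"az":0,"hand":0}]';python3 - <<'E'
from h import *
x,y=loc(CC,CY,-45,45)
plan(x,y,44,93.8)
E
```

```text
time: 18.73
tool_pos: [473.5, -160.1, 228.6]
tcp_rot: [-179.9, -0.0, 94.1]
ft_force: [0.3, -0.0, -3.9]
finger_gap: 11.4
t=18.7 F [ 0.3 -0.  -3.9] tip [ 473.5 -160.1   55.6] rot [-179.9   -0.    94.1] gap 11.4
  to tip [ 472.7 -160.5   44. ] shift [-0.002 -0.005  0.077] turn [-0.001 -0.001  0.008] mm 12 rows 1
```

```bash
python3 -m jog '[{"tx":0,"ty":0,"tz":0.04,"ax":0.0,"ay":0,"az":0,"hand":0},{"tx":0,"ty":0,"tz":0.07,"ax":0,"ay":0,"az":0,"hand":0},{"tx":0,"ty":0,"tz":0.076,"ax":0,"ay":0,"az":0,"hand":0},{"tx":0,"ty":0,"tz":0.076,"ax":0,"ay":0,"az":0,"hand":0}]'
python3 -m jog '[{"tx":0,"ty":0,"tz":0.0,"ax":0.0,"ay":0,"az":0,"hand":0.1},{"tx":0,"ty":0,"tz":0.0,"ax":0,"ay":0,"az":0,"hand":0.4},{"tx":0,"ty":0,"tz":0.0,"ax":0,"ay":0,"az":0,"hand":0.5},{"tx":0,"ty":0,"tz":-0.1,"ax":0,"ay":0,"az":0,"hand":0.5},{"tx":0,"ty":0,"tz":-0.3,"ax":0,"ay":0,"az":0,"hand":0.5}]'
python3 -m jog '[{"tx":0,"ty":0,"tz":-0.3,"ax":0.0,"ay":0,"az":0,"hand":0.5},{"tx":0,"ty":0,"tz":-0.45,"ax":0,"ay":0,"az":0,"hand":0.5},{"tx":0,"ty":0,"tz":-0.45,"ax":0,"ay":0,"az":0,"hand":0.5}]';python3 - <<'E'
from h import *
s=snapshot("wrist");np.savez("w14.npz",**s);cv2.imwrite("pics/w14.png",s["pixels"][:,:,::-1])
plan(541,173,160,96.2)
E
```

```text
time: 19.07
tool_pos: [474.1, -160.3, 218.0]
tcp_rot: [179.9, 0.0, 94.1]
ft_force: [-1.4, 1.9, 1.7]
finger_gap: 11.9
time: 19.48
tool_pos: [471.7, -159.5, 258.4]
tcp_rot: [-179.6, -0.2, 94.1]
ft_force: [0.1, 0.2, 0.2]
finger_gap: 42.5
time: 19.73
tool_pos: [475.5, -161.3, 336.7]
tcp_rot: [179.4, 0.3, 94.1]
ft_force: [1.0, -0.6, 0.0]
finger_gap: 42.6
t=19.8 F [-0.8  0.4 -0.3] tip [ 474.9 -160.9  160.6] rot [179.6   0.2  94.1] gap 43.0
  to tip [541 173 160] shift [ 2.189e+00  6.000e-01 -1.000e-03] turn [ 0.009  0.005 -0.046] mm 340 rows 9
```

View pics/w14.png

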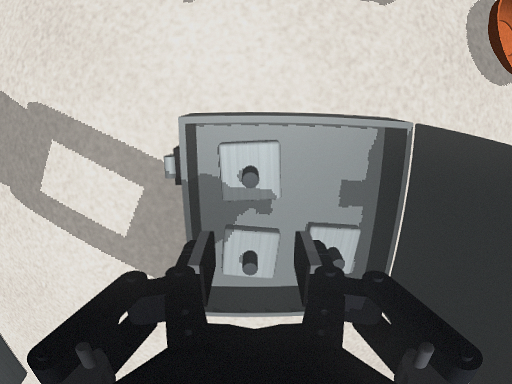

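Three weights stand in the case (knobs at (250,177), (249,263), (337,258)). Fetching the fourth.

```bash
python3 -m jog '[{"tx":0.25,"ty":0.1,"tz":0,"ax":0.0,"ay":0,"az":0,"hand":0.5},{"tx":0.5,"ty":0.2,"tz":0,"ax":0,"ay":0,"az":0,"hand":0.5},{"tx":0.75,"ty":0.3,"tz":0,"ax":0,"ay":0,"az":0,"hand":0.5},{"tx":1,"ty":0.3,"tz":0,"ax":0,"ay":0,"az":0,"hand":0.5}]';python3 -m jog '[{"tx":0.25,"ty":0.1,"tz":0,"ax":0.0,"ay":0,"az":-0.05,"hand":0.5},{"tx":0.5,"ty":0.2,"tz":0,"ax":0,"ay":0,"az":-0.05,"hand":0.5},{"tx":0.75,"ty":0.3,"tz":0,"ax":0,"ay":0,"az":-0.05,"hand":0.5},{"tx":1,"ty":0.3,"tz":0,"ax":0,"ay":0,"az":-0.05,"hand":0.5},{"tx":1,"ty":0.3,"tz":0,"ax":0,"ay":0,"az":-0.05,"hand":0.5}]'
python3 -m jog '[{"tx":0.19,"ty":0,"tz":0,"ax":0.0,"ay":0,"az":0,"hand":0.5},{"tx":0.19,"ty":0,"tz":0,"ax":0,"ay":0,"az":0,"hand":0.5},{"tx":0.19,"ty":0,"tz":0,"ax":0,"ay":0,"az":0,"hand":0.5},{"tx":0.19,"ty":0,"tz":0,"ax":0,"ay":0,"az":0,"hand":0.5}]';python3 - <<'E'
from h import *
s=snapshot("wrist");np.savez("w15.npz",**s);cv2.imwrite("pics/w15.png",s["pixels"][:,:,::-1])
plan(541,173.4,45,96.2)
E
```

```text
time: 20.12
tool_pos: [508.4, -5.9, 328.1]
tcp_rot: [-180.0, -0.0, 94.1]
ft_force: [1.0, 0.3, 0.2]
finger_gap: 42.4
time: 20.53
tool_pos: [540.8, 151.2, 327.5]
tcp_rot: [-179.9, -0.1, 96.6]
ft_force: [0.5, -0.5, -0.9]
finger_gap: 42.9
time: 20.87
tool_pos: [538.2, 173.5, 328.0]
tcp_rot: [-179.9, 0.0, 96.4]
ft_force: [0.2, 0.3, 0.5]
finger_gap: 43.1
t=20.9 F [-0.   0.1  0.7] tip [538.3 173.1 155.3] rot [-179.9    0.    96.4] gap 42.6
  to tip [541.  173.4  45. ] shift [0.    0.019 0.735] turn [-0.002  0.001  0.004] mm 110 rows 3
```

View pics/w15.png

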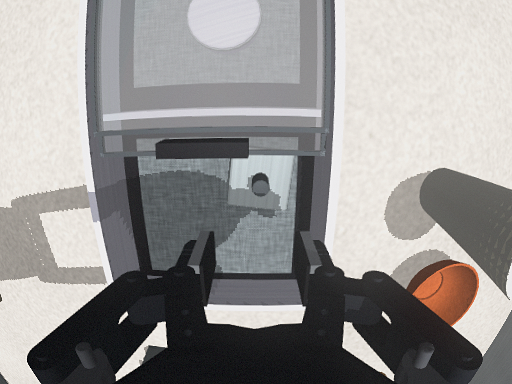

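```bash
python3 - <<'E'
from h import *
s=load("w15.npz");print(wonz(s,261,188,52))
E
python3 -m jog '[{"tx":0,"ty":0.025,"tz":0.25,"ax":0.0,"ay":0,"az":0,"hand":0.5},{"tx":0,"ty":0.025,"tz":0.5,"ax":0,"ay":0,"az":0,"hand":0.5},{"tx":0,"ty":0.025,"tz":0.72,"ax":0,"ay":0,"az":0,"hand":0.5},{"tx":0,"ty":0.025,"tz":0.72,"ax":0,"ay":0,"az":0,"hand":0.5},{"tx":0,"ty":0.025,"tz":0.72,"ax":0,"ay":0,"az":0,"hand":0.5}]'
python3 - <<'E'
from h import *
s=snapshot("wrist");cv2.imwrite("pics/w16.png",s["pixels"][:,:,::-1])
plan(542,172.4,45,96.2)
E
```

```text
[543.4753955  173.36773845  52.        ]
time: 21.33
tool_pos: [541.1, 173.0, 219.2]
tcp_rot: [-179.7, 0.0, 96.3]
ft_force: [-0.4, 0.1, 1.0]
finger_gap: 42.9
t=21.4 F [ 1.4 -0.4  1.8] tip [542.5 173.5  48.9] rot [-180.     0.    96.3] gap 42.7
  to tip [542.  172.4  45. ] shift [-0.007 -0.004  0.026] turn [-0.001  0.     0.003] mm 4 rows 1
```

View pics/w16.png

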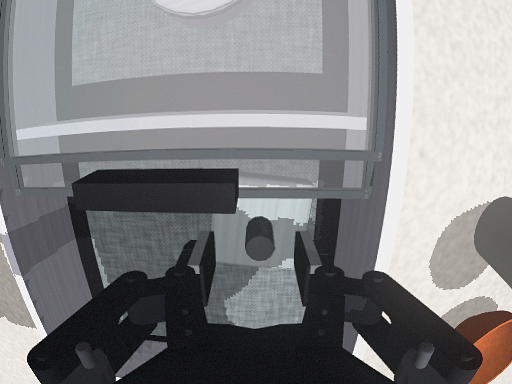

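```bash
python3 -m jog '[{"tx":0,"ty":0,"tz":0.025,"ax":0,"ay":0,"az":0,"hand":0},{"tx":0,"ty":0,"tz":0.025,"ax":0,"ay":0,"az":0,"hand":0},{"tx":0,"ty":0,"tz":0.025,"ax":0,"ay":0,"az":0,"hand":0},{"tx":0,"ty":0,"tz":0.025,"ax":0,"ay":0,"az":0,"hand":0},{"tx":0,"ty":0,"tz":0.025,"ax":0,"ay":0,"az":0,"hand":0}]' 60; python3 -m jog '[{"tx":0,"ty":0,"tz":-0.05,"ax":0,"ay":0,"az":0,"hand":0},{"tx":-0.08,"ty":0,"tz":-0.08,"ax":0,"ay":0,"az":0,"hand":0},{"tx":-0.2,"ty":0,"tz":-0.1,"ax":0,"ay":0,"az":0,"hand":0},{"tx":-0.25,"ty":0,"tz":-0.15,"ax":0,"ay":0,"az":0,"hand":0},{"tx":-0.25,"ty":0,"tz":-0.3,"ax":0,"ay":0,"az":0,"hand":0}]';python3 -m jog '[{"tx":0,"ty":0,"tz":-0.2,"ax":0.0,"ay":0,"az":0,"hand":0},{"tx":0,"ty":0,"tz":-0.4,"ax":0,"ay":0,"az":0,"hand":0},{"tx":0,"ty":0,"tz":-0.55,"ax":0,"ay":0,"az":0,"hand":0},{"tx":0,"ty":0,"tz":-0.55,"ax":0,"ay":0,"az":0,"hand":0}]'
python3 - <<'E'
from h import *
x,y=loc(CC,CY,45,45)
plan(x,y,150,93.8)
E
```

```text
time: 21.8
tool_pos: [543.3, 174.4, 220.0]
tcp_rot: [179.8, -0.0, 96.4]
ft_force: [-0.9, -0.7, 6.2]
finger_gap: 11.9
time: 22.22
tool_pos: [544.9, 134.7, 259.8]
tcp_rot: [-179.6, 0.1, 96.3]
ft_force: [-0.2, 0.8, -4.1]
finger_gap: 11.4
time: 22.55
tool_pos: [548.1, 136.7, 352.2]
tcp_rot: [179.4, -0.0, 96.3]
ft_force: [1.0, -0.2, -1.5]
finger_gap: 11.7
t=22.6 F [ 1.  -0.2 -1.5] tip [548.1 136.7 179.2] rot [179.4  -0.   96.3] gap 11.7
  to tip [ 562.5 -154.5  150. ] shift [-1.94  -0.121  0.192] turn [ 0.013 -0.001  0.057] mm 293 rows 8
```

```bash
python3 -m jog '[{"tx":-0.25,"ty":-0.05,"tz":0,"ax":0.0,"ay":0,"az":0.05,"hand":0},{"tx":-0.5,"ty":-0.1,"tz":0,"ax":0,"ay":0,"az":0.05,"hand":0},{"tx":-0.75,"ty":-0.1,"tz":0,"ax":0,"ay":0,"az":0.05,"hand":0},{"tx":-1,"ty":-0.1,"tz":0,"ax":0,"ay":0,"az":0.05,"hand":0}]'
python3 -m jog '[{"tx":-0.25,"ty":0,"tz":0,"ax":0.0,"ay":0,"az":0,"hand":0},{"tx":-0.5,"ty":0,"tz":0,"ax":0,"ay":0,"az":0,"hand":0},{"tx":-0.75,"ty":0,"tz":0,"ax":0,"ay":0,"az":0,"hand":0},{"tx":-0.93,"ty":0,"tz":0,"ax":0,"ay":0,"az":0,"hand":0},{"tx":-0.93,"ty":0,"tz":0.1,"ax":0,"ay":0,"az":0,"hand":0}]'
python3 -m jog '[{"tx":0,"ty":0,"tz":0.1,"ax":0.0,"ay":0,"az":0,"hand":0},{"tx":0,"ty":0,"tz":0.2,"ax":0,"ay":0,"az":0,"hand":0},{"tx":0,"ty":0,"tz":0.2,"ax":0,"ay":0,"az":0,"hand":0},{"tx":0,"ty":0,"tz":0.2,"ax":0,"ay":0,"az":0,"hand":0}]'
python3 - <<'E'
from h import *
x,y=loc(CC,CY,45,45)
plan(x,y,45,93.8)
s=snapshot("wrist");np.savez("w13.npz",**s);cv2.imwrite("pics/w17.png",s["pixels"][:,:,::-1])
E
```

```text
time: 22.88
tool_pos: [547.2, -15.3, 343.9]
tcp_rot: [-179.9, -0.0, 94.2]
ft_force: [0.3, 0.5, -3.4]
finger_gap: 11.8
time: 23.3
tool_pos: [558.5, -158.7, 332.2]
tcp_rot: [179.8, 0.3, 93.9]
ft_force: [0.8, 0.3, -2.7]
finger_gap: 11.7
time: 23.63
tool_pos: [557.2, -152.9, 298.1]
tcp_rot: [-179.8, -0.1, 94.1]
ft_force: [0.2, 0.2, -3.6]
finger_gap: 11.3
t=23.6 F [ 0.2  0.2 -3.6] tip [ 557.2 -152.9  125.1] rot [-1.798e+02 -1.000e-01  9.410e+01] gap 11.3
  to tip [ 562.5 -154.5   45. ] shift [-0.014  0.037  0.534] turn [-0.005 -0.002  0.007] mm 80 rows 2
```

View pics/w17.png

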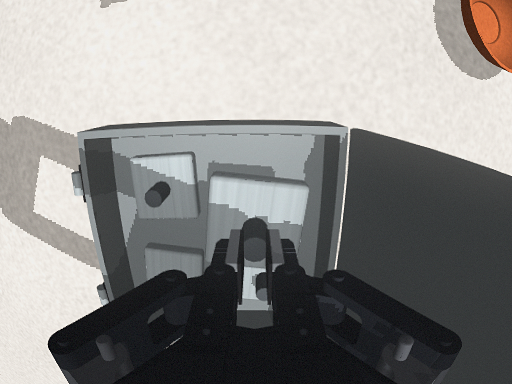

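```bash
python3 -m jog '[{"tx":-0.01,"ty":0.035,"tz":0.2,"ax":0.0,"ay":0,"az":0,"hand":0},{"tx":-0.01,"ty":0.035,"tz":0.4,"ax":0,"ay":0,"az":0,"hand":0},{"tx":-0.01,"ty":0.035,"tz":0.48,"ax":0,"ay":0,"az":0,"hand":0},{"tx":-0.01,"ty":0.035,"tz":0.48,"ax":0,"ay":0,"az":0,"hand":0},{"tx":-0.01,"ty":0.035,"tz":0.48,"ax":0,"ay":0,"az":0,"hand":0}]'
python3 -m jog '[{"tx":0,"ty":0,"tz":0.04,"ax":0.0,"ay":0,"az":0,"hand":0},{"tx":0,"ty":0,"tz":0.065,"ax":0,"ay":0,"az":0,"hand":0},{"tx":0,"ty":0,"tz":0.07,"ax":0,"ay":0,"az":0,"hand":0},{"tx":0,"ty":0,"tz":0.07,"ax":0,"ay":0,"az":0,"hand":0}]'
```

```text
time: 24.1
tool_pos: [563.5, -153.9, 228.3]
tcp_rot: [-179.9, -0.0, 94.1]
ft_force: [0.3, -0.8, -2.6]
finger_gap: 11.4
time: 24.43
tool_pos: [563.9, -154.2, 218.3]
tcp_rot: [179.9, 0.0, 94.1]
ft_force: [0.1, 0.8, -2.4]
finger_gap: 12.0
```

```bash
python3 -m jog '[{"tx":0,"ty":0,"tz":0.005,"ax":0.0,"ay":0,"az":0,"hand":0},{"tx":0,"ty":0,"tz":0.005,"ax":0,"ay":0,"az":0,"hand":0.3},{"tx":0,"ty":0,"tz":0.005,"ax":0,"ay":0,"az":0,"hand":0.5},{"tx":0,"ty":0,"tz":-0.1,"ax":0,"ay":0,"az":0,"hand":0.5},{"tx":0,"ty":0,"tz":-0.3,"ax":0,"ay":0,"az":0,"hand":0.5}]'
python3 -m jog '[{"tx":0,"ty":0,"tz":-0.3,"ax":0.0,"ay":0,"az":0,"hand":0.5},{"tx":0,"ty":0,"tz":-0.5,"ax":0,"ay":0,"az":0,"hand":0.5},{"tx":-0.2,"ty":-0.2,"tz":-0.6,"ax":0,"ay":0,"az":0,"hand":0.5},{"tx":-0.2,"ty":-0.4,"tz":-0.6,"ax":0,"ay":0,"az":0,"hand":0.5},{"tx":-0.2,"ty":-0.6,"tz":-0.6,"ax":0,"ay":0,"az":0,"hand":0.5}]'
python3 - <<'E'
from h import *
plan(*loc(CC,CY,-150,0),200,93.8)
s=snapshot("wrist");np.savez("w18.npz",**s);cv2.imwrite("pics/w18.png",s["pixels"][:,:,::-1])
E
```

```text
time: 24.85
tool_pos: [561.8, -153.5, 259.0]
tcp_rot: [-179.6, -0.2, 94.1]
ft_force: [-0.3, 0.4, -0.3]
finger_gap: 42.7
time: 25.27
tool_pos: [475.6, -191.7, 355.1]
tcp_rot: [179.8, 0.2, 94.1]
ft_force: [-0.3, -0.6, 0.3]
finger_gap: 42.7
t=25.3 F [-0.3 -0.6  0.3] tip [ 475.6 -191.7  182.1] rot [179.8   0.2  94.1] gap 42.7
  to tip [ 370.9 -212.3  200. ] shift [-0.088 -0.705 -0.122] turn [0.005 0.004 0.007] mm 108 rows 3
```

View pics/w18.png

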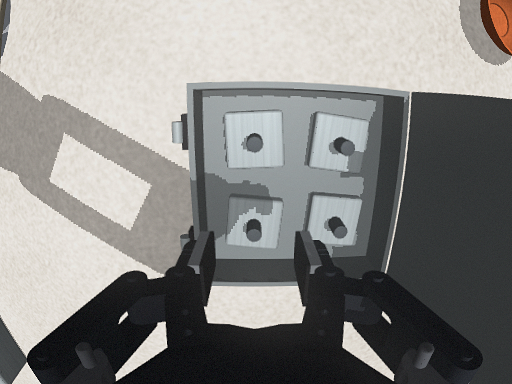

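```bash
python3 -m jog '[{"tx":0,"ty":0,"tz":-0.27,"ax":0.0,"ay":0,"az":0,"hand":0},{"tx":0,"ty":0,"tz":-0.54,"ax":0,"ay":0,"az":0,"hand":0},{"tx":0,"ty":0,"tz":-0.81,"ax":0,"ay":0,"az":0,"hand":0},{"tx":0,"ty":0,"tz":-1,"ax":0,"ay":0,"az":0,"hand":0},{"tx":0,"ty":0,"tz":-1,"ax":0,"ay":0,"az":0,"hand":0}]'
python3 -m jog '[{"tx":0,"ty":0,"tz":-0.2,"ax":0.0,"ay":0,"az":0,"hand":0},{"tx":0,"ty":0,"tz":-0.2,"ax":0,"ay":0,"az":0,"hand":0},{"tx":0,"ty":0,"tz":-0.2,"ax":0,"ay":0,"az":0,"hand":0}]'
python3 - <<'E'
from h import *
plan(*loc(CC,CY,205,0),354,93.8)
s=snapshot("top");np.savez("t3.npz",**s);im=s["pixels"][:,:,::-1]
cv2.imwrite("pics/t3.png",cv2.resize(im[90:290,60:420],None,fx=2.2,fy=2.2,interpolation=cv2.INTER_CUBIC))
s=snapshot("scene");np.savez("s3.npz",**s);cv2.imwrite("pics/s3.png",s["pixels"][:,:,::-1])
E
```

```text
time: 25.73
tool_pos: [476.3, -190.7, 511.2]
tcp_rot: [179.4, 0.4, 94.1]
ft_force: [1.0, -0.7, 1.0]
finger_gap: -0.1
time: 25.98
tool_pos: [476.1, -190.5, 534.4]
tcp_rot: [179.8, 0.1, 94.1]
ft_force: [-0.5, -0.2, 0.7]
finger_gap: 0.1
t=26.0 F [-0.5 -0.2  0.7] tip [ 476.1 -190.5  361.4] rot [1.798e+02 1.000e-01 9.410e+01] gap 0.1
  to tip [ 725.1 -188.8  354. ] shift [-0.108  1.657  0.056] turn [0.004 0.003 0.007] mm 249 rows 6
```

View pics/s3.png

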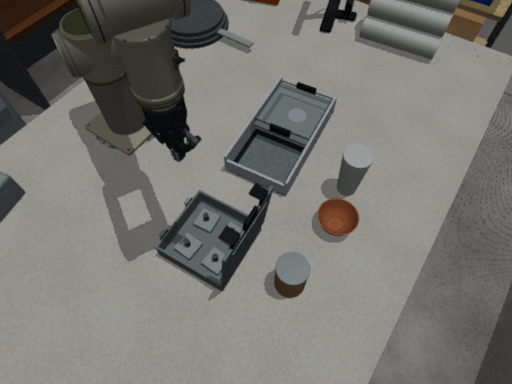

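View pics/t3.png

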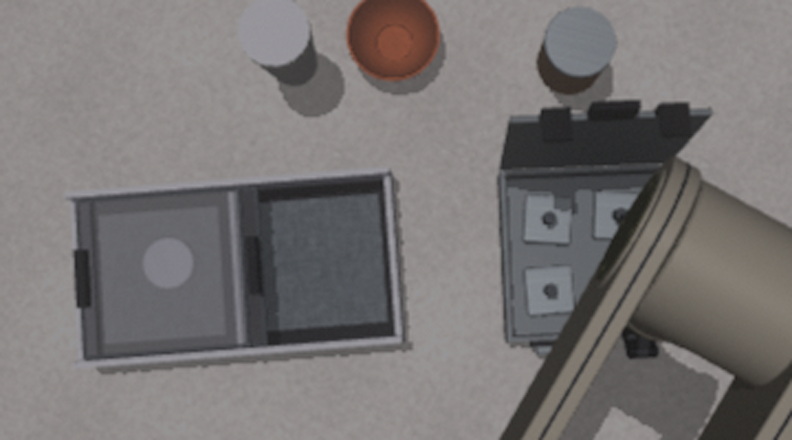

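```bash
python3 -m jog '[{"tx":-0.1,"ty":0.25,"tz":0,"ax":0.0,"ay":0,"az":0,"hand":0},{"tx":-0.1,"ty":0.5,"tz":0,"ax":0,"ay":0,"az":0,"hand":0},{"tx":-0.1,"ty":0.75,"tz":0,"ax":0,"ay":0,"az":0,"hand":0},{"tx":-0.1,"ty":1,"tz":0,"ax":0,"ay":0,"az":0,"hand":0}]'
python3 -m jog '[{"tx":0,"ty":0.25,"tz":0,"ax":0.0,"ay":0,"az":0,"hand":0},{"tx":0,"ty":0.5,"tz":0,"ax":0,"ay":0,"az":0,"hand":0},{"tx":0,"ty":0.66,"tz":0,"ax":0,"ay":0,"az":0,"hand":0},{"tx":0,"ty":0.66,"tz":0,"ax":0,"ay":0,"az":0,"hand":0},{"tx":0,"ty":0.66,"tz":0,"ax":0,"ay":0,"az":0,"hand":0}]'
python3 - <<'E'
from h import *
s=snapshot("wrist");np.savez("w19.npz",**s);cv2.imwrite("pics/w19.png",s["pixels"][:,:,::-1])
plan(*loc(CC,CY,200,0),292,93.8)
E
```

```text
time: 26.42
tool_pos: [627.9, -194.6, 530.6]
tcp_rot: [-179.9, -0.0, 94.1]
ft_force: [0.3, -1.1, 1.5]
finger_gap: 0.2
time: 26.83
tool_pos: [726.9, -187.3, 527.3]
tcp_rot: [-179.7, -0.1, 94.2]
ft_force: [-0.5, 0.4, 0.3]
finger_gap: 0.2
t=26.9 F [ 0.2 -0.7  0.4] tip [ 725.8 -187.5  356.6] rot [-1.798e+02 -1.000e-01  9.420e+01] gap -0.1
  to tip [ 720.2 -189.1  292. ] shift [-0.009 -0.037  0.431] turn [-0.005 -0.002  0.008] mm 65 rows 2
```

View pics/w19.png

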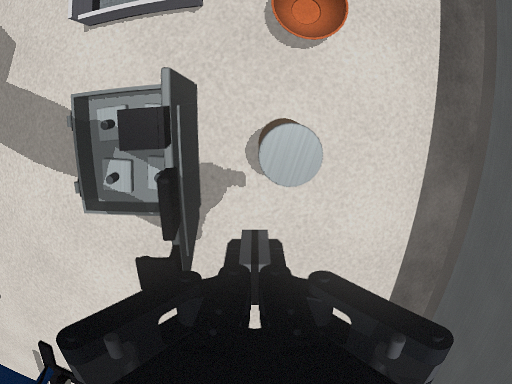

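Run:
```python
from h import *
s=load("w19.npz")
for p in [(168,172),(163,172),(165,238),(176,238),(170,205)]:
    q=wonz(s,*p,302);print(p,q.round(1),unloc(CC,CY,q).round(1))
s=load("t3.npz");P=pts(s)
for v in range(133,146): 
    for u in (335,340): print(u,v,P[v,u].round(0),end=' ')
    print()
```

```text
(168, 172) [ 663.4 -164.4  302. ] [145.   28.4]
(163, 172) [ 659.7 -164.7  302. ] [141.3  28.4]
(165, 238) [ 659.6 -216.2  302. ] [137.8 -23. ]
(176, 238) [ 668.4 -215.2  302. ] [146.6 -22.6]
(170, 205) [ 664.6 -188.9  302. ] [144.5   3.9]
335 133 [ 729. -230.    4.] 340 133 [ 730. -244.    1.] 
335 134 [ 727. -230.   -1.] 340 134 [ 729. -246.   -8.] 
335 135 [ 724. -230.   -0.] 340 135 [ 724. -244.    1.] 
335 136 [ 663. -184.  300.] 340 136 [ 663. -195.  301.] 
335 137 [ 660. -184.  303.] 340 137 [ 661. -195.  301.] 
335 138 [ 658. -184.  300.] 340 138 [ 659. -195.  299.] 
335 139 [ 656. -184.  300.] 340 139 [ 657. -195.  300.] 
335 140 [ 654. -184.  299.] 340 140 [ 655. -196.  296.] 
335 141 [ 654. -186.  286.] 340 141 [ 655. -198.  286.] 
335 142 [ 653. -187.  282.] 340 142 [ 654. -199.  278.] 
335 143 [ 652. -188.  275.] 340 143 [ 653. -200.  269.] 
335 144 [ 652. -190.  261.] 340 144 [ 652. -202.  261.] 
335 145 [ 651. -191.  255.] 340 145 [ 651. -203.  253.]
```

```bash
python3 -m jog '[{"tx":-0.01,"ty":0,"tz":0.2,"ax":0.0,"ay":0,"az":0,"hand":0},{"tx":-0.01,"ty":0,"tz":0.43,"ax":0,"ay":0,"az":0,"hand":0},{"tx":-0.01,"ty":0,"tz":0.43,"ax":0,"ay":0,"az":0,"hand":0},{"tx":-0.01,"ty":0,"tz":0.43,"ax":0,"ay":0,"az":0,"hand":0}]'
python3 -m jog '[{"tx":0,"ty":-0.1,"tz":0,"ax":0.0,"ay":0,"az":0,"hand":0},{"tx":0,"ty":-0.2,"tz":0,"ax":0,"ay":0,"az":0,"hand":0},{"tx":0,"ty":-0.3,"tz":0,"ax":0,"ay":0,"az":0,"hand":0},{"tx":0,"ty":-0.3,"tz":0,"ax":0,"ay":0,"az":0,"hand":0}]'
python3 - <<'E'
from h import *
s=snapshot("wrist");np.savez("w20.npz",**s);cv2.imwrite("pics/w20.png",s["pixels"][:,:,::-1])
plan(*loc(CC,CY,91.6,0),295,93.8)
E
```

```text
time: 27.22
tool_pos: [723.9, -189.1, 465.8]
tcp_rot: [-179.7, -0.1, 94.1]
ft_force: [-0.3, -0.1, 1.1]
finger_gap: -0.2
time: 27.55
tool_pos: [678.8, -192.8, 473.5]
tcp_rot: [179.7, 0.2, 94.1]
ft_force: [0.0, -0.1, 1.0]
finger_gap: 0.2
t=27.6 F [-0.4 -0.6 -0.3] tip [ 679.7 -192.6  300.2] rot [179.7   0.2  94.1] gap -0.2
  to tip [ 612.  -196.3  295. ] shift [ 0.008 -0.452  0.032] turn [0.007 0.003 0.006] mm 68 rows 2
```

View pics/w20.png

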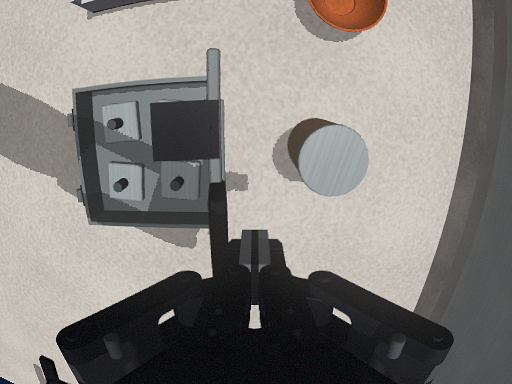

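```bash
python3 -m jog '[{"tx":0,"ty":0,"tz":0.06,"ax":0.0,"ay":0,"az":0,"hand":0},{"tx":0,"ty":-0.1,"tz":0.06,"ax":0,"ay":0,"az":0,"hand":0},{"tx":0,"ty":-0.2,"tz":0.06,"ax":0,"ay":0,"az":0,"hand":0},{"tx":0,"ty":-0.3,"tz":0.06,"ax":0,"ay":0,"az":0,"hand":0},{"tx":0,"ty":-0.4,"tz":0.06,"ax":0,"ay":0,"az":0,"hand":0}]'
python3 - <<'E'
from h import *
s=snapshot("wrist");np.savez("w20.npz",**s);cv2.imwrite("pics/w21.png",s["pixels"][:,:,::-1])
plan(*loc(CC,CY,91.6,0),295,93.8)
E
```

```text
time: 28.02
tool_pos: [621.1, -196.3, 459.3]
tcp_rot: [179.9, 0.0, 94.2]
ft_force: [1.4, -0.1, -1.5]
finger_gap: 0.2
t=28.1 F [ 2.6 -0.9  1.5] tip [ 619.4 -196.8  286.7] rot [180.    0.   94.1] gap 0.1
  to tip [ 612.  -196.3  295. ] shift [ 0.007 -0.049 -0.055] turn [0.    0.001 0.007] mm 11 rows 1
```

View pics/w21.png

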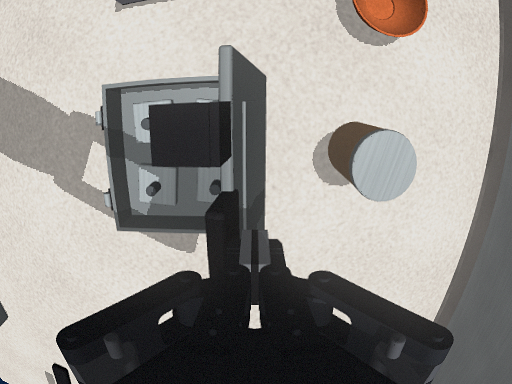

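```bash
python3 -m jog '[{"tx":0,"ty":-0.2,"tz":0.02,"ax":0.0,"ay":0,"az":0,"hand":0},{"tx":0,"ty":-0.4,"tz":0.05,"ax":0,"ay":0,"az":0,"hand":0},{"tx":0,"ty":-0.56,"tz":0.1,"ax":0,"ay":0,"az":0,"hand":0},{"tx":0,"ty":-0.73,"tz":0.2,"ax":0,"ay":0,"az":0,"hand":0},{"tx":0,"ty":-0.88,"tz":0.32,"ax":0,"ay":0,"az":0,"hand":0}]'
python3 - <<'E'
from h import *
s=snapshot("wrist");np.savez("w20.npz",**s);cv2.imwrite("pics/w22.png",s["pixels"][:,:,::-1])
plan(*loc(CC,CY,-76,0),193,93.8)
E
```

```text
time: 28.48
tool_pos: [489.1, -206.3, 412.9]
tcp_rot: [179.8, 0.1, 94.1]
ft_force: [-0.6, -0.2, 2.1]
finger_gap: 0.0
t=28.5 F [ 0.5 -2.5 -4.5] tip [ 485.1 -205.8  233. ] rot [-179.6   -0.2   94.1] gap 0.2
  to tip [ 444.8 -207.4  193. ] shift [ 0.008 -0.267  0.268] turn [-0.008 -0.004  0.007] mm 57 rows 2
```

View pics/w22.png

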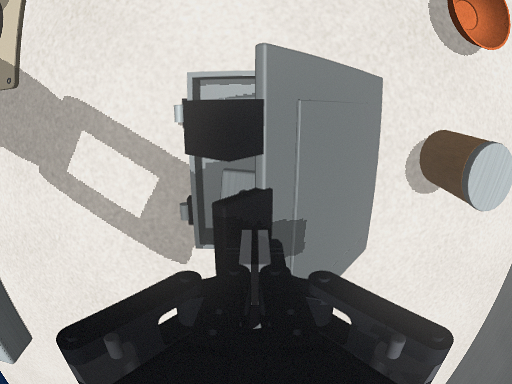

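```bash
python3 -m jog '[{"tx":0,"ty":-0.14,"tz":0.12,"ax":0.0,"ay":0,"az":0,"hand":0},{"tx":0,"ty":-0.26,"tz":0.27,"ax":0,"ay":0,"az":0,"hand":0},{"tx":0,"ty":-0.35,"tz":0.42,"ax":0,"ay":0,"az":0,"hand":0},{"tx":0,"ty":-0.42,"tz":0.58,"ax":0,"ay":0,"az":0,"hand":0},{"tx":0,"ty":-0.42,"tz":0.58,"ax":0,"ay":0,"az":0,"hand":0}]'
python3 - <<'E'
from h import *
s=snapshot("wrist");np.savez("w20.npz",**s);cv2.imwrite("pics/w23.png",s["pixels"][:,:,::-1])
plan(*loc(CC,CY,-116,0),102,93.8)
E
```

```text
time: 28.95
tool_pos: [424.3, -209.9, 319.5]
tcp_rot: [-179.6, -0.2, 94.1]
ft_force: [-1.5, 0.5, -2.1]
finger_gap: -0.2
t=29.0 F [0.1 0.9 0.7] tip [ 425.6 -210.2  149.2] rot [-179.8   -0.2   94.1] gap 0.3
  to tip [ 404.9 -210.1  102. ] shift [ 0.01  -0.137  0.315] turn [-0.004 -0.003  0.006] mm 52 rows 2
```

View pics/w23.png

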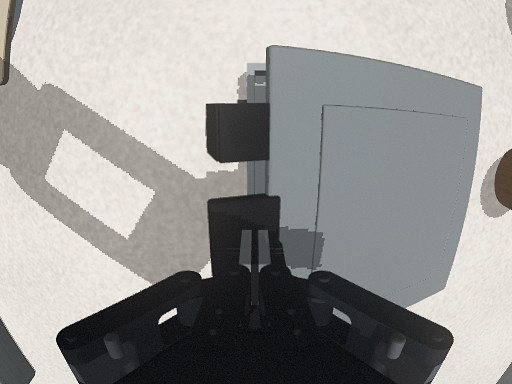

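```bash
python3 -m jog '[{"tx":0,"ty":-0.06,"tz":0.12,"ax":0.0,"ay":0,"az":0,"hand":0},{"tx":0,"ty":-0.1,"tz":0.22,"ax":0,"ay":0,"az":0,"hand":0},{"tx":0,"ty":-0.12,"tz":0.3,"ax":0,"ay":0,"az":0,"hand":0},{"tx":0,"ty":-0.12,"tz":0.34,"ax":0,"ay":0,"az":0,"hand":0},{"tx":0,"ty":-0.12,"tz":0.34,"ax":0,"ay":0,"az":0,"hand":0}]'
python3 -m jog '[{"tx":0,"ty":0,"tz":0.02,"ax":0.0,"ay":0,"az":0,"hand":0},{"tx":0,"ty":0,"tz":0.04,"ax":0,"ay":0,"az":0,"hand":0},{"tx":0,"ty":0,"tz":0.06,"ax":0,"ay":0,"az":0,"hand":0},{"tx":0,"ty":0,"tz":0.06,"ax":0,"ay":0,"az":0,"hand":0}]'
python3 - <<'E'
from h import *
s=snapshot("wrist");np.savez("w20.npz",**s);cv2.imwrite("pics/w24.png",s["pixels"][:,:,::-1])
plan(*loc(CC,CY,-116,0),82,93.8)
E
```

```text
time: 29.42
tool_pos: [408.8, -211.8, 272.7]
tcp_rot: [-180.0, -0.0, 94.1]
ft_force: [0.5, 0.8, -0.1]
finger_gap: 0.2
time: 29.75
tool_pos: [408.5, -211.9, 263.8]
tcp_rot: [180.0, 0.0, 94.1]
ft_force: [0.2, -0.1, -0.1]
finger_gap: 0.1
t=29.8 F [ 0.1  0.4 -0.2] tip [ 408.4 -211.8   91. ] rot [180.   -0.   94.1] gap 0.2
  to tip [ 404.9 -210.1   82. ] shift [ 0.013 -0.023  0.06 ] turn [ 0.    -0.     0.007] mm 10 rows 1
```

View pics/w24.png

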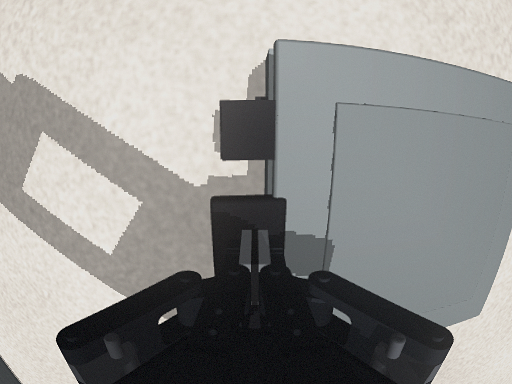

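```bash
python3 -m jog '[{"tx":0,"ty":0,"tz":0.02,"ax":0.0,"ay":0,"az":0,"hand":0},{"tx":0,"ty":0,"tz":0.04,"ax":0,"ay":0,"az":0,"hand":0},{"tx":0,"ty":0,"tz":0.06,"ax":0,"ay":0,"az":0,"hand":0},{"tx":0,"ty":0,"tz":0.06,"ax":0,"ay":0,"az":0,"hand":0}]'
python3 -m jog '[{"tx":0,"ty":0,"tz":0.02,"ax":0.0,"ay":0,"az":0,"hand":0},{"tx":0,"ty":0,"tz":0.03,"ax":0,"ay":0,"az":0,"hand":0},{"tx":0,"ty":0,"tz":0.03,"ax":0,"ay":0,"az":0,"hand":0}]'
```

```text
time: 30.13
tool_pos: [408.3, -212.0, 255.1]
tcp_rot: [-180.0, 0.0, 94.1]
ft_force: [-1.3, -0.2, 2.7]
finger_gap: 0.2
time: 30.38
tool_pos: [408.0, -212.0, 250.5]
tcp_rot: [-179.9, 0.0, 94.1]
ft_force: [-4.1, -0.2, 4.4]
finger_gap: -0.0
```

```bash
python3 -m jog '[{"tx":0,"ty":0,"tz":0.02,"ax":0.0,"ay":0,"az":0,"hand":0},{"tx":0,"ty":0,"tz":0.03,"ax":0,"ay":0,"az":0,"hand":0},{"tx":0,"ty":0,"tz":0.03,"ax":0,"ay":0,"az":0,"hand":0}]'
python3 -m jog '[{"tx":0,"ty":0,"tz":0.02,"ax":0.0,"ay":0,"az":0,"hand":0},{"tx":0,"ty":0,"tz":0.03,"ax":0,"ay":0,"az":0,"hand":0},{"tx":0,"ty":0,"tz":0.03,"ax":0,"ay":0,"az":0,"hand":0}]'
```

```text
time: 30.63
tool_pos: [408.2, -212.0, 245.7]
tcp_rot: [-180.0, 0.0, 94.1]
ft_force: [-0.5, -0.6, 0.3]
finger_gap: -0.2
time: 30.88
tool_pos: [408.3, -211.8, 241.4]
tcp_rot: [180.0, -0.0, 94.1]
ft_force: [-0.9, -0.4, 2.1]
finger_gap: -0.2
```

```bash
python3 -m jog '[{"tx":0,"ty":0,"tz":0.02,"ax":0.0,"ay":0,"az":0,"hand":0},{"tx":0,"ty":0,"tz":0.02,"ax":0,"ay":0,"az":0,"hand":0},{"tx":0,"ty":0,"tz":0.02,"ax":0,"ay":0,"az":0,"hand":0}]'
python3 - <<'E'
from h import *
s=snapshot("scene");np.savez("s4.npz",**s);cv2.imwrite("pics/s4.png",cv2.resize(s["pixels"][170:310,130:350,::-1],None,fx=3.5,fy=3.5,interpolation=cv2.INTER_CUBIC))
P=pts(s)
s=snapshot("top");np.savez("t4.npz",**s);cv2.imwrite("pics/t4.png",cv2.resize(s["pixels"][120:270,270:400,::-1],None,fx=4,fy=4,interpolation=cv2.INTER_CUBIC))
E
```

```text
time: 31.13
tool_pos: [408.6, -212.0, 241.0]
tcp_rot: [-180.0, 0.0, 94.1]
ft_force: [-13.5, 7.8, 31.5]
finger_gap: 0.4
```

View pics/s4.png

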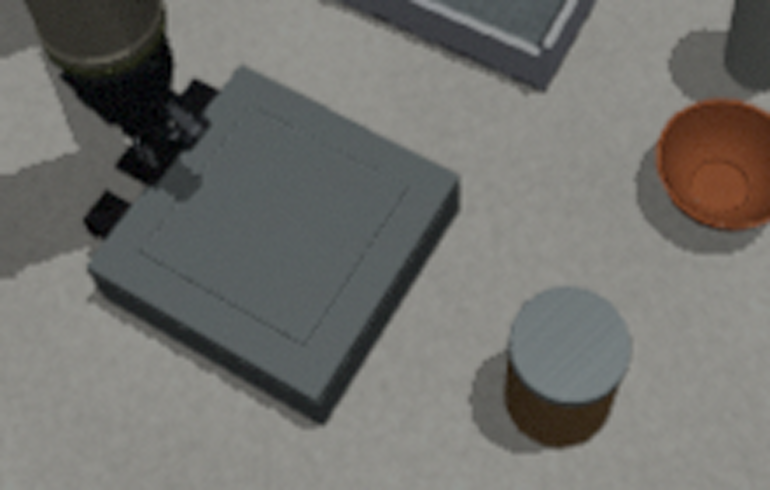

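```bash
python3 -m jog '[{"tx":0,"ty":0,"tz":-0.1,"ax":0.0,"ay":0,"az":0,"hand":0.1},{"tx":0,"ty":0,"tz":-0.35,"ax":0,"ay":0,"az":0,"hand":0.6},{"tx":0,"ty":0,"tz":-0.6,"ax":0,"ay":0,"az":0,"hand":0.6},{"tx":0.2,"ty":0,"tz":-0.8,"ax":0,"ay":0,"az":-0.15,"hand":0.6},{"tx":0.4,"ty":0,"tz":-0.8,"ax":0,"ay":0,"az":-0.3,"hand":0.6}]'
python3 - <<'E'
from h import *
plan(*loc(SC,SY,1,-19),180,186.2)
s=snapshot("top");np.savez("t5.npz",**s)
P=pts(s).reshape(-1,3)
L=np.array([unloc(CC,CY,p) for p in P[(P[:,2]>40)&(P[:,2]<110)&(P[:,1]<-80)&(P[:,1]>-330)&(P[:,0]>380)]])
Z=P[(P[:,2]>40)&(P[:,2]<110)&(P[:,1]<-80)&(P[:,1]>-330)&(P[:,0]>380)][:,2]
for a in range(-140,120,20):
    m=(abs(L[:,0]-a)<10)&(abs(L[:,1])<90); print(a,m.sum(),np.median(Z[m]).round(1) if m.any() else None)
E
```

```text
time: 31.65
tool_pos: [405.5, -153.0, 365.3]
tcp_rot: [179.6, 0.4, 107.8]
ft_force: [0.9, 1.0, -0.2]
finger_gap: 51.1
t=31.6 F [ 0.9  1.  -0.2] tip [ 405.5 -153.   192.3] rot [179.6   0.4 107.8] gap 51.1
  to tip [493.  208.7 180. ] shift [2.119 1.291 0.076] turn [ 0.002  0.014 -1.743] mm 372 rows 11
-140 0 None
-120 0 None
-100 60 65.4
-80 199 65.7
-60 285 67.3
-40 425 67.3
-20 488 67.7
0 500 67.4
20 495 67.4
40 485 67.6
60 494 67.4
80 481 66.1
100 431 65.4
```

```bash
python3 -m jog '[{"tx":0.25,"ty":0.15,"tz":0,"ax":0,"ay":0,"az":-0.16,"hand":0.6},{"tx":0.5,"ty":0.3,"tz":0,"ax":0,"ay":0,"az":-0.32,"hand":0.6},{"tx":0.75,"ty":0.45,"tz":0,"ax":0,"ay":0,"az":-0.48,"hand":0.6},{"tx":0.9,"ty":0.55,"tz":0,"ax":0,"ay":0,"az":-0.64,"hand":0.6},{"tx":1,"ty":0.6,"tz":0,"ax":0,"ay":0,"az":-0.79,"hand":0.6}]'
python3 -c "
from h import *
plan(*loc(SC,SY,1,-19),180,186.2)"
```

```text
time: 32.12
tool_pos: [444.6, 21.5, 357.9]
tcp_rot: [179.9, -0.0, 143.7]
ft_force: [-0.4, 0.5, 0.6]
finger_gap: 51.2
t=32.1 F [-0.4  0.5  0.6] tip [444.6  21.5 184.9] rot [179.9  -0.  143.7] gap 51.2
  to tip [493.  208.7 180. ] shift [0.479 1.197 0.035] turn [ 0.002 -0.    -0.945] mm 193 rows 6
```

```bash
python3 -m jog '[{"tx":0.12,"ty":0.22,"tz":0,"ax":0,"ay":0,"az":-0.16,"hand":0.6},{"tx":0.25,"ty":0.45,"tz":0,"ax":0,"ay":0,"az":-0.32,"hand":0.6},{"tx":0.35,"ty":0.7,"tz":0,"ax":0,"ay":0,"az":-0.48,"hand":0.6},{"tx":0.4,"ty":0.85,"tz":0,"ax":0,"ay":0,"az":-0.64,"hand":0.6},{"tx":0.48,"ty":1,"tz":0,"ax":0,"ay":0,"az":-0.79,"hand":0.6}]'
python3 -m jog '[{"tx":0,"ty":0,"tz":0,"ax":0,"ay":0,"az":-0.15,"hand":0.6},{"tx":0,"ty":0,"tz":0,"ax":0,"ay":0,"az":-0.15,"hand":0.6},{"tx":0,"ty":0,"tz":0,"ax":0,"ay":0,"az":-0.15,"hand":0.6}]'
python3 - <<'E'
from h import *
s=snapshot("wrist");np.savez("w25.npz",**s);cv2.imwrite("pics/w25.png",s["pixels"][:,:,::-1])
plan(*loc(SC,SY,1,-19),80,186.2)
E
```

```text
time: 32.53
tool_pos: [476.7, 183.5, 357.6]
tcp_rot: [180.0, -0.0, 179.2]
ft_force: [0.1, -0.0, 0.3]
finger_gap: 51.5
time: 32.78
tool_pos: [476.3, 181.6, 357.7]
tcp_rot: [-180.0, -0.1, -174.7]
ft_force: [-0.1, -0.3, 0.1]
finger_gap: 51.1
t=32.8 F [ 0.8 -0.7  0.8] tip [476.4 181.2 184.8] rot [-1.800e+02 -1.000e-01 -1.748e+02] gap 51.4
  to tip [493.  208.7  80. ] shift [-0.128  0.173  0.699] turn [-0.    -0.001 -0.022] mm 110 rows 3
```

View pics/w25.png

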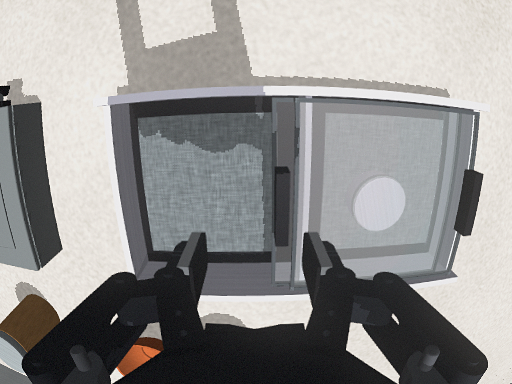

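Run:
```python
from h import *
s=load("w25.npz")
C=[wonz(s,*p,84) for p in [(275,167),(288,167),(289,245),(275,245)]]
for q in C: print(q.round(1),unloc(SC,SY,q).round(1))
c=np.mean(C,0);plan(c[0],c[1],80,186.2)
C=[wonz(s,*p,88) for p in [(467,170),(483,175),(470,236),(456,232)]]
for q in C: print(q.round(1),unloc(SC,SY,q).round(1))
```

```text
[455.2 196.4  84. ] [-37.9 -27.2]
[454.2 207.3  84. ] [-37.8 -16.2]
[527.4 217.9  84. ] [ 36.2 -13.6]
[528.4 204.8  84. ] [ 35.8 -26.7]
t=32.8 F [ 0.8 -0.7  0.8] tip [476.4 181.2 184.8] rot [-1.800e+02 -1.000e-01 -1.748e+02] gap 51.4
  to tip [491.3 206.6  80. ] shift [-0.115  0.16   0.699] turn [-0.    -0.001 -0.022] mm 109 rows 3
[435.5 391.   88. ] [-36.5 168.4]
[437.8 416.7  88. ] [-31.5 193.8]
[507.3 424.   88. ] [ 38.5 193.5]
[503.  399.7  88. ] [ 31.6 169.8]
```

```bash
python3 -m jog '[{"tx":-0.115,"ty":0.16,"tz":0.2,"ax":0,"ay":0,"az":-0.02,"hand":0.6},{"tx":-0.115,"ty":0.16,"tz":0.4,"ax":0,"ay":0,"az":-0.02,"hand":0.6},{"tx":-0.115,"ty":0.16,"tz":0.6,"ax":0,"ay":0,"az":-0.02,"hand":0.6},{"tx":-0.115,"ty":0.16,"tz":0.69,"ax":0,"ay":0,"az":-0.02,"hand":0.6},{"tx":-0.115,"ty":0.16,"tz":0.69,"ax":0,"ay":0,"az":-0.02,"hand":0.6}]'
python3 -m jog '[{"tx":0,"ty":0,"tz":0.02,"ax":0,"ay":0,"az":0,"hand":0.6},{"tx":0,"ty":0,"tz":0.02,"ax":0,"ay":0,"az":0,"hand":0.6}]'
python3 - <<'E'
from h import *
plan(491.3,206.6,76,186.2)
E
```

```text
time: 33.25
tool_pos: [489.5, 205.5, 250.3]
tcp_rot: [-179.9, -0.4, -173.9]
ft_force: [-0.4, -0.1, 0.2]
finger_gap: 51.1
time: 33.42
tool_pos: [492.0, 206.5, 252.9]
tcp_rot: [180.0, 0.1, -173.8]
ft_force: [0.3, -1.0, 0.4]
finger_gap: 51.2
t=33.4 F [ 0.3 -1.   0.4] tip [492.  206.5  79.9] rot [ 1.800e+02  1.000e-01 -1.738e+02] gap 51.2
  to tip [491.3 206.6  76. ] shift [0.005 0.001 0.026] turn [0.    0.002 0.001] mm 4 rows 1
```

Close on the tab and slide the right cover home (172 mm to go), overdriving a little into its stop.

```bash
python3 -m jog '[{"tx":0,"ty":0,"tz":0.03,"ax":0,"ay":0,"az":0,"hand":0},{"tx":0,"ty":0,"tz":0.03,"ax":0,"ay":0,"az":0,"hand":0},{"tx":0,"ty":0,"tz":0.03,"ax":0,"ay":0,"az":0,"hand":0},{"tx":0,"ty":0,"tz":0.03,"ax":0,"ay":0,"az":0,"hand":0},{"tx":0,"ty":0,"tz":0.03,"ax":0,"ay":0,"az":0,"hand":0}]' 25
python3 -m jog '[{"tx":0,"ty":-0.15,"tz":0,"ax":0,"ay":0,"az":0,"hand":0},{"tx":0,"ty":-0.35,"tz":0,"ax":0,"ay":0,"az":0,"hand":0},{"tx":0,"ty":-0.55,"tz":0,"ax":0,"ay":0,"az":0,"hand":0},{"tx":0,"ty":-0.75,"tz":0,"ax":0,"ay":0,"az":0,"hand":0},{"tx":0,"ty":-0.95,"tz":0,"ax":0,"ay":0,"az":0,"hand":0}]'
python3 -m jog '[{"tx":0,"ty":-0.07,"tz":0,"ax":0,"ay":0,"az":0,"hand":0},{"tx":0,"ty":-0.13,"tz":0,"ax":0,"ay":0,"az":0,"hand":0},{"tx":0,"ty":-0.15,"tz":0,"ax":0,"ay":0,"az":0,"hand":0},{"tx":0,"ty":-0.15,"tz":0,"ax":0,"ay":0,"az":0,"hand":0}]'
python3 - <<'E'
from h import *
plan(*loc(SC,SY,0,-192),76,186.2)
print(unloc(SC,SY,sense()["tool_pos"]))
E
```

```text
time: 33.83
tool_pos: [491.8, 207.0, 248.4]
tcp_rot: [180.0, 0.1, -173.6]
ft_force: [-0.9, -0.9, 4.2]
finger_gap: 11.0
time: 34.25
tool_pos: [507.3, 64.6, 248.4]
tcp_rot: [180.0, 0.0, -173.6]
ft_force: [-0.8, 3.4, 4.8]
finger_gap: 10.8
time: 34.58
tool_pos: [509.8, 42.9, 248.4]
tcp_rot: [179.9, -0.0, -173.7]
ft_force: [-5.0, 3.1, 8.5]
finger_gap: 10.9
t=34.6 F [-5.   3.1  8.5] tip [509.8  42.9  75.4] rot [ 179.9   -0.  -173.7] gap 10.9
  to tip [510.7  36.6  76. ] shift [-0.002 -0.042 -0.004] turn [ 0.002 -0.     0.003] mm 6 rows 1
[  -0.27213382 -185.64424864]
```

```bash
python3 -m jog '[{"tx":0,"ty":-0.03,"tz":0,"ax":0,"ay":0,"az":0,"hand":0},{"tx":0,"ty":-0.05,"tz":0,"ax":0,"ay":0,"az":0,"hand":0},{"tx":0,"ty":-0.05,"tz":0,"ax":0,"ay":0,"az":0,"hand":0},{"tx":0,"ty":-0.05,"tz":0,"ax":0,"ay":0,"az":0,"hand":0}]'
python3 -c "
from h import *
print(unloc(SC,SY,sense()['tool_pos']))"
```

```text
time: 34.92
tool_pos: [510.0, 40.7, 248.3]
tcp_rot: [179.3, -0.0, -173.6]
ft_force: [-7.7, 36.2, 12.4]
finger_gap: 11.1
[  -0.27729679 -187.82712412]
```

```bash
python3 -m jog '[{"tx":0,"ty":0.03,"tz":0,"ax":0,"ay":0,"az":0,"hand":0.3},{"tx":0,"ty":0.03,"tz":0,"ax":0,"ay":0,"az":0,"hand":0.6},{"tx":0,"ty":0.03,"tz":0,"ax":0,"ay":0,"az":0,"hand":0.6},{"tx":0,"ty":0.03,"tz":-0.25,"ax":0,"ay":0,"az":0,"hand":0.6},{"tx":0,"ty":0.03,"tz":-0.5,"ax":0,"ay":0,"az":0,"hand":0.6}]'
python3 -m jog '[{"tx":0,"ty":0.25,"tz":-0.2,"ax":0,"ay":0,"az":0,"hand":0.6},{"tx":0,"ty":0.5,"tz":-0.2,"ax":0,"ay":0,"az":0,"hand":0.6},{"tx":0,"ty":0.75,"tz":-0.2,"ax":0,"ay":0,"az":0,"hand":0.6},{"tx":0,"ty":1,"tz":-0.2,"ax":0,"ay":0,"az":0,"hand":0.6}]'
python3 -m jog '[{"tx":0,"ty":0.25,"tz":0,"ax":0,"ay":0,"az":0,"hand":0.6},{"tx":0,"ty":0.5,"tz":0,"ax":0,"ay":0,"az":0,"hand":0.6},{"tx":0,"ty":0.75,"tz":0,"ax":0,"ay":0,"az":0,"hand":0.6},{"tx":0,"ty":1,"tz":0,"ax":0,"ay":0,"az":0,"hand":0.6},{"tx":0,"ty":1,"tz":0,"ax":0,"ay":0,"az":0,"hand":0.6}]'
python3 - <<'E'
from h import *
s=snapshot("wrist");np.savez("w26.npz",**s);cv2.imwrite("pics/w26.png",s["pixels"][:,:,::-1])
plan(*loc(SC,SY,0,186),80,186.2)
E
```

```text
time: 35.33
tool_pos: [508.7, 39.4, 320.4]
tcp_rot: [180.0, -0.4, -173.7]
ft_force: [0.9, -0.8, 0.8]
finger_gap: 51.1
time: 35.67
tool_pos: [493.7, 189.9, 353.9]
tcp_rot: [-180.0, 0.2, -173.7]
ft_force: [0.3, 0.5, -0.1]
finger_gap: 51.1
time: 36.08
tool_pos: [475.6, 343.0, 352.3]
tcp_rot: [179.9, 0.0, -173.4]
ft_force: [1.0, 0.5, -0.5]
finger_gap: 51.4
t=36.1 F [ 0.2 -1.   0.1] tip [476.2 340.6 179.1] rot [ 180.    -0.  -173.4] gap 50.9
  to tip [469.9 412.4  80. ] shift [-0.013  0.481  0.661] turn [ 0.    -0.     0.008] mm 123 rows 3
```

View pics/w26.png

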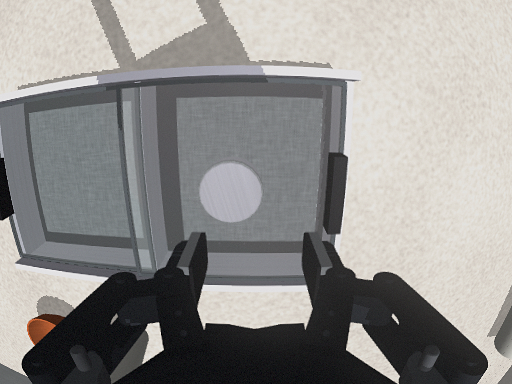

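```bash
python3 - <<'E'
from h import *
s=load("w26.npz")
for p in [(330,153),(347,153),(340,233),(326,233)]:
    for z in (88,): q=wonz(s,*p,z);print(q.round(1),unloc(SC,SY,q).round(1))
E
python3 -m jog '[{"tx":-0.01,"ty":0.2,"tz":0,"ax":0,"ay":0,"az":0,"hand":0.6},{"tx":-0.01,"ty":0.4,"tz":0,"ax":0,"ay":0,"az":0,"hand":0.6},{"tx":-0.01,"ty":0.46,"tz":0.1,"ax":0,"ay":0,"az":0,"hand":0.6},{"tx":-0.01,"ty":0.46,"tz":0.3,"ax":0,"ay":0,"az":0,"hand":0.6},{"tx":-0.01,"ty":0.46,"tz":0.3,"ax":0,"ay":0,"az":0,"hand":0.6}]'
python3 - <<'E'
from h import *
s=snapshot("wrist");np.savez("w27.npz",**s);cv2.imwrite("pics/w27.png",s["pixels"][:,:,::-1])
plan(*loc(SC,SY,0,186),80,186.2)
E
```

```text
[435.3 400.4  88. ] [-35.8 177.8]
[433.2 415.   88. ] [-36.2 192.5]
[505.3 423.8  88. ] [ 36.4 193.5]
[506.4 410.7  88. ] [ 36.1 180.3]
time: 36.55
tool_pos: [469.4, 405.0, 300.9]
tcp_rot: [-179.7, -0.4, -173.6]
ft_force: [-1.0, -1.0, -1.5]
finger_gap: 51.2
t=36.6 F [-0.   0.1  0.7] tip [469.8 404.8 130. ] rot [-179.7   -0.4 -173.7] gap 51.5
  to tip [469.9 412.4  80. ] shift [-0.009  0.052  0.333] turn [-0.006 -0.009  0.003] mm 51 rows 2
```

View pics/w27.png

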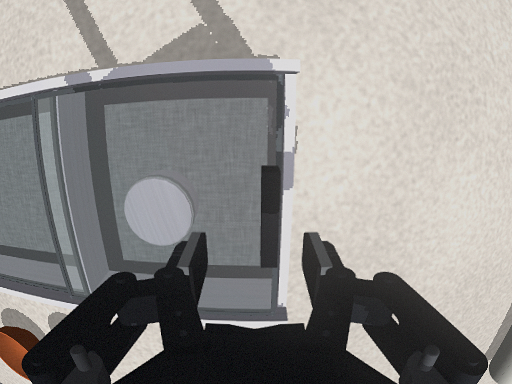

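```bash
python3 -m jog '[{"tx":0,"ty":0.05,"tz":0.15,"ax":0,"ay":0,"az":0,"hand":0.6},{"tx":0,"ty":0.05,"tz":0.31,"ax":0,"ay":0,"az":0,"hand":0.6},{"tx":0,"ty":0.05,"tz":0.31,"ax":0,"ay":0,"az":0,"hand":0.6},{"tx":0,"ty":0.05,"tz":0.31,"ax":0,"ay":0,"az":0,"hand":0.6}]'
python3 -m jog '[{"tx":0,"ty":0,"tz":0,"ax":0,"ay":0,"az":0,"hand":0},{"tx":0,"ty":0,"tz":0,"ax":0,"ay":0,"az":0,"hand":0},{"tx":0,"ty":0,"tz":0,"ax":0,"ay":0,"az":0,"hand":0},{"tx":0,"ty":0,"tz":0,"ax":0,"ay":0,"az":0,"hand":0},{"tx":0,"ty":0,"tz":0,"ax":0,"ay":0,"az":0,"hand":0}]' 25
python3 -c "
from h import *
plan(*loc(SC,SY,0,192),80,186.2)
print(unloc(SC,SY,sense()['tool_pos']))"
```

```text
time: 36.93
tool_pos: [469.8, 412.9, 260.6]
tcp_rot: [-179.9, -0.1, -173.7]
ft_force: [0.1, -0.2, 0.1]
finger_gap: 51.4
time: 37.35
tool_pos: [470.0, 414.4, 261.9]
tcp_rot: [180.0, 0.1, -173.6]
ft_force: [-0.5, -0.4, -0.8]
finger_gap: 0.1
t=37.4 F [-0.5 -0.4 -0.8] tip [470.  414.4  88.9] rot [ 1.800e+02  1.000e-01 -1.736e+02] gap 0.1
  to tip [469.3 418.4  80. ] shift [0.002 0.027 0.06 ] turn [0.001 0.001 0.004] mm 10 rows 1
[  0.32327815 188.01244431]
```

```bash
python3 -m jog '[{"tx":0,"ty":0,"tz":-0.05,"ax":0,"ay":0,"az":0,"hand":0.6},{"tx":0,"ty":0,"tz":-0.05,"ax":0,"ay":0,"az":0,"hand":0.6},{"tx":0,"ty":0,"tz":-0.05,"ax":0,"ay":0,"az":0,"hand":0.6},{"tx":0,"ty":0,"tz":-0.05,"ax":0,"ay":0,"az":0,"hand":0.6},{"tx":0,"ty":-0.01,"tz":0.05,"ax":0,"ay":0,"az":0,"hand":0.6}]'
python3 -m jog '[{"tx":0,"ty":0,"tz":0.02,"ax":0,"ay":0,"az":0,"hand":0.6},{"tx":0,"ty":0,"tz":0.02,"ax":0,"ay":0,"az":0,"hand":0.6},{"tx":0,"ty":0,"tz":0.02,"ax":0,"ay":0,"az":0,"hand":0.6}]'
python3 -m jog '[{"tx":0,"ty":0,"tz":0,"ax":0,"ay":0,"az":0,"hand":0},{"tx":0,"ty":0,"tz":0,"ax":0,"ay":0,"az":0,"hand":0},{"tx":0,"ty":0,"tz":0,"ax":0,"ay":0,"az":0,"hand":0},{"tx":0,"ty":0,"tz":0,"ax":0,"ay":0,"az":0,"hand":0},{"tx":0,"ty":0,"tz":0,"ax":0,"ay":0,"az":0,"hand":0}]' 25
python3 -c "
from h import *
plan(*loc(SC,SY,0,192),80,186.2)
print(unloc(SC,SY,sense()['tool_pos']))"
```

```text
time: 37.77
tool_pos: [471.0, 413.9, 256.8]
tcp_rot: [179.8, 0.3, -173.6]
ft_force: [0.4, 1.9, -0.5]
finger_gap: 51.1
time: 38.02
tool_pos: [469.7, 412.7, 250.0]
tcp_rot: [-180.0, -0.1, -173.6]
ft_force: [0.2, 1.1, 0.4]
finger_gap: 51.2
time: 38.43
tool_pos: [470.1, 413.1, 251.2]
tcp_rot: [180.0, 0.0, -173.6]
ft_force: [-1.5, -0.0, 3.2]
finger_gap: 11.3
t=38.4 F [-1.5 -0.   3.2] tip [470.1 413.1  78.2] rot [ 180.     0.  -173.6] gap 11.3
  to tip [469.3 418.4  80. ] shift [ 0.002  0.036 -0.012] turn [0.001 0.001 0.004] mm 6 rows 1
[  0.25366813 186.63353945]
```

Gripped (gap 11.3). Pull the left cover home in small steps until the stop is felt.

```bash
python3 -m jog '[{"tx":0,"ty":0.02,"tz":0,"ax":0,"ay":0,"az":0,"hand":0},{"tx":0,"ty":0.04,"tz":0,"ax":0,"ay":0,"az":0,"hand":0},{"tx":0,"ty":0.05,"tz":0,"ax":0,"ay":0,"az":0,"hand":0},{"tx":0,"ty":0.05,"tz":0,"ax":0,"ay":0,"az":0,"hand":0}]'
python3 -m jog '[{"tx":0,"ty":0.02,"tz":0,"ax":0,"ay":0,"az":0,"hand":0},{"tx":0,"ty":0.03,"tz":0,"ax":0,"ay":0,"az":0,"hand":0},{"tx":0,"ty":0.03,"tz":0,"ax":0,"ay":0,"az":0,"hand":0}]'
python3 -c "
from h import *
print(unloc(SC,SY,sense()['tool_pos']))"
```

```text
time: 38.77
tool_pos: [469.3, 420.9, 251.2]
tcp_rot: [180.0, 0.1, -173.6]
ft_force: [-0.0, -0.1, 5.1]
finger_gap: 11.0
time: 39.02
tool_pos: [468.8, 425.1, 251.1]
tcp_rot: [180.0, 0.0, -173.6]
ft_force: [-0.8, -1.9, 6.9]
finger_gap: 10.8
[  0.26871901 198.76644524]
```

```bash
python3 -m jog '[{"tx":0,"ty":0.02,"tz":0,"ax":0,"ay":0,"az":0,"hand":0},{"tx":0,"ty":0.03,"tz":0,"ax":0,"ay":0,"az":0,"hand":0},{"tx":0,"ty":0.03,"tz":0,"ax":0,"ay":0,"az":0,"hand":0}]'
python3 - <<'E'
from h import *
print(unloc(SC,SY,sense()['tool_pos']))
s=snapshot("wrist");np.savez("w28.npz",**s);cv2.imwrite("pics/w28.png",s["pixels"][:,:,::-1])
s=snapshot("scene");cv2.imwrite("pics/s5.png",cv2.resize(s["pixels"][60:210,210:350,::-1],None,fx=4,fy=4,interpolation=cv2.INTER_CUBIC))
E
```

```text
time: 39.27
tool_pos: [468.9, 426.7, 251.0]
tcp_rot: [-179.6, -0.1, -173.7]
ft_force: [-2.6, -21.6, 16.1]
finger_gap: 11.1
[  0.56344026 200.28302115]
```

View pics/w28.png

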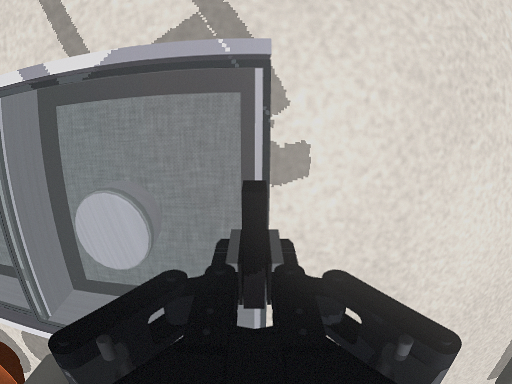

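View pics/s5.png

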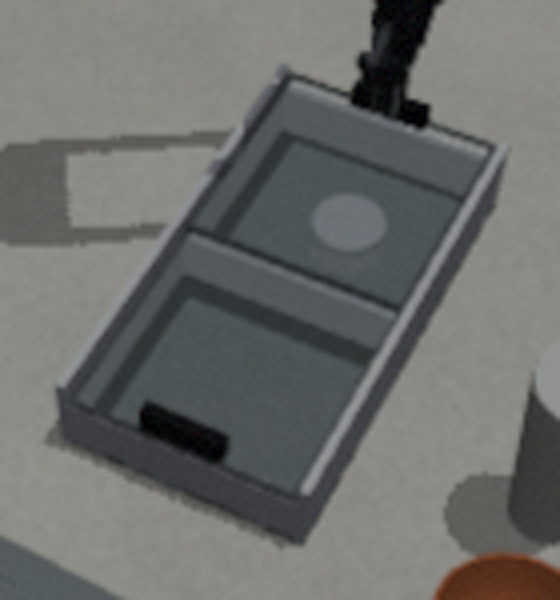

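```bash
python3 -m jog '[{"tx":0,"ty":-0.01,"tz":0,"ax":0,"ay":0,"az":0,"hand":0.3},{"tx":0,"ty":-0.01,"tz":0,"ax":0,"ay":0,"az":0,"hand":0.6},{"tx":0,"ty":-0.01,"tz":0,"ax":0,"ay":0,"az":0,"hand":0.6},{"tx":0,"ty":-0.01,"tz":-0.25,"ax":0,"ay":0,"az":0,"hand":0.6},{"tx":0,"ty":-0.01,"tz":-0.5,"ax":0,"ay":0,"az":0,"hand":0.6}]'
python3 -m jog '[{"tx":0.25,"ty":0.2,"tz":-0.3,"ax":0,"ay":0,"az":0,"hand":0.6},{"tx":0.5,"ty":0.4,"tz":-0.5,"ax":0,"ay":0,"az":0,"hand":0.6},{"tx":0.7,"ty":0.6,"tz":-0.7,"ax":0,"ay":0,"az":0,"hand":0.6},{"tx":0.7,"ty":0.8,"tz":-0.7,"ax":0,"ay":0,"az":0,"hand":0.6},{"tx":0.7,"ty":0.8,"tz":-0.7,"ax":0,"ay":0,"az":0,"hand":0.6}]'
python3 - <<'E'
from h import *
s=snapshot("top");np.savez("t6.npz",**s);im=s["pixels"][:,:,::-1]
c=im[155:265,85:250];cv2.imwrite("pics/t6.png",cv2.resize(c,None,fx=4.8,fy=4.8,interpolation=cv2.INTER_CUBIC))
cv2.imwrite("pics/t6f.png",im)
E
```

```text
time: 39.78
tool_pos: [466.9, 427.2, 322.2]
tcp_rot: [-179.8, -0.4, -173.6]
ft_force: [0.3, 0.5, 0.5]
finger_gap: 51.1
time: 40.2
tool_pos: [348.1, 537.6, 433.6]
tcp_rot: [179.8, 0.1, -173.5]
ft_force: [-0.3, 0.3, 0.8]
finger_gap: 51.2
```

View pics/t6.png

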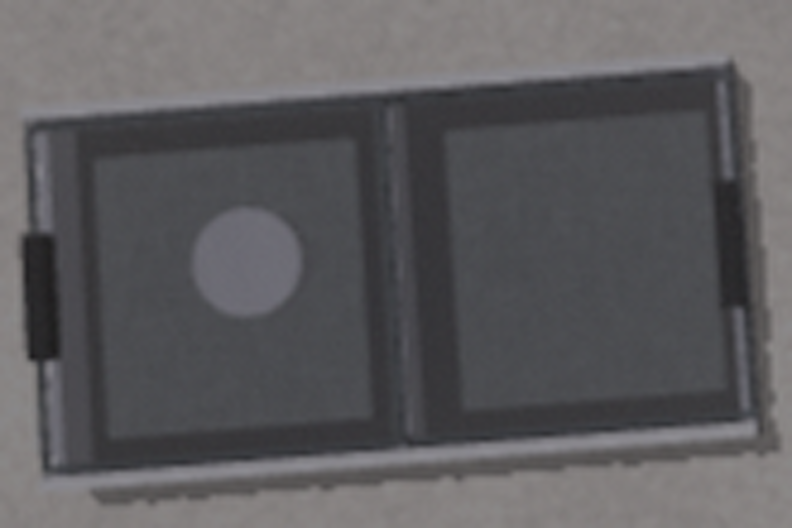

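View pics/t6f.png

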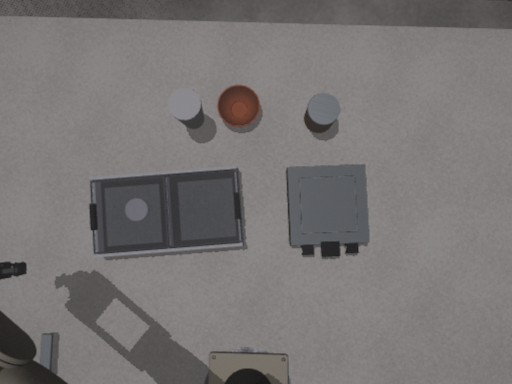

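Run:
```python
from h import *
s=load("t6.npz")
f=lambda x,y:((x+.5)/4.8-.5+85,(y+.5)/4.8-.5+155)
a=onz(s,*f(733,244),84);b=onz(s,*f(41,296),88);print(a,b,np.linalg.norm((a-b)[:2]))
P=pts(s)
for v in (175,190,205,220,235,243): print(v,np.median(P[v,310:350,2]).round(1))
print("tabz",P[248:252,326:336,2].round(0))
print("tin",onz(s,*f(246,262),42)); print(sense()["ft_force"])
print(hand_in())
```

```text
[510.80452327  39.21257877  84.        ] [471.13768691 420.2454646   88.        ] 383.0920489713655
175 66.4
190 67.6
205 67.5
220 68.0
235 65.8
243 65.5
tabz [[66. 70. 67. 65. 67. 64. 69. 70. 67. 72.]
 [66. 69. 72. 69. 68. 69. 70. 68. 66. 63.]
 [62. 64. 70. 67. 69. 70. 71. 65. 71. 74.]
 [68. 70. 68. 69. 66. 72. 67. 67. 70. 67.]]
tin [494.2371749  320.02877455  42.        ]
[-2.71921339 -0.23009656  1.75137928]
the job is handed in; nothing more can be done
None
```

I packed all four weights into the carrying case, shut its lid and slid both display covers home. The job was handed in after about 40 s of the 210 s; no verdict was reported.

**What I did**
- I slid the right cover aside, about 170 mm by my measurement.
- I moved the four weights by their knobs one at a time into a 2 x 2 layout on the case floor.
- I pushed the lid over from behind and pressed it down until it met a hard stop at 31 N.
- I then pulled both covers to their end stops, at 36 N (right) and 22 N (left).

**Last checks**
- **Weights:** the last view before the lid closed showed all four standing knob up and apart. I could not see inside after that.
- **Lid:** the top camera reads it flat at 66 to 68 mm across its whole length, which matches fully shut.
- **Covers:** the tabs measure 383 mm apart, against 384 mm with both home.
- **Other goods:** the tin still shows at the same pixel position as at the start. The bowl, canister and cups look unmoved.

**What disagreed or went wrong**
- The gripper closed above the left tab on the first try, so I reopened it, went lower and gripped again.
- By the arm's own position readings, the two cover stops came out 388 mm apart. I put the extra 4 mm down to give in the arm under force.
- The last force reading was about 3 N although the gripper was well clear of everything, so I treated it as noise.

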